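# Find the loose inlet bolt and hold its cover open

### The arm

A 6-joint arm with a two-finger parallel gripper is mounted at the origin on the work surface. World frame = base frame: x ahead of the robot, y to its left, z up, the work surface at z = 0. Lengths are in mm, angles in rad, forces in N, time in s.
With the tool pointing down it reaches from about 350 to 875 mm from the base axis. Payload 4.2 kg.
Tool frame: the origin (TCP) lies at the very end of the fingers, on their centre line; the grasp point (between the pads) lies 19 mm behind it; z points along the fingers, y is the direction in which the jaws open and shut (so a half turn about z gives the same grasp; the last joint's range is limited). The gripper opens to 85 mm and grips with 20 to 120 N. Pads are 22 mm wide; open, the fingers measure 114 mm over their backs; the gripper's body (76 mm by 85 mm) begins 54 mm behind the grasp point. The pads swing forward as they close: fully open they stand 13 mm farther back than shut.
Start: joints at [1.426, 0.385, 0.008, 0, -1.194, -0.259], TCP at [245.539, 574.726, 194.912] pointing down, gripper open.
Joint ranges: [-3.14, 3.14], [-1.21, 2.06], [-1.07, 1.41], [-3.16, 2.05], [-2.99, -0.16], [-3.1, 3.1]. Speed limits (rad/s): [2.79, 2.79, 3.14, 3.14, 3.14, 3.14].

### API

Orientations are given as a rotation vector (axis times angle).
In Python, from workcell import ctrl, cams gives the robot as it stands.
- The arm moves only by the tool step_arm, never from a script. Its argument "moves" is a list of rows, each an object of numbers: "rx", "ry", "rz": the turn, a rotation vector about the tool's x, y, z in rad; "x", "y", "z": the shift along the tool's x, y, z in mm; "jaw": the finger opening in mm, from 0 to 85.4. In form: [{"rx": .., "ry": .., "rz": .., "x": .., "y": .., "z": .., "jaw": ..}, ...]. A call has 1 to 20 rows; each row shifts and turns the commanded pose from where the row before left it, along the tool's axes as they then stand; what a row does not reach is not made up. A row lasts 1/10 s, in which the tool goes at most 50 mm and 8.59 degrees, less where a joint would pass 70% of its speed; a pose out of reach is approached as far as the arm can. A call is refused whole if a number of a shift passes 50 or a number of a turn 0.15, either way. A call with a gripper value outside its range is refused whole. The fingers move at their own pace and stop on an object; "newtons" is the grip in N (left out, the last holds). Time passes only in rows, so rows that do not move let the fingers close. It gives the time, the measured TCP pose, the force and the opening at its end, in the units of the state.
- ctrl.observe(): the state, without advancing time (a new reading comes with each control period).
- cams.camera(name): name is "side" or "top"; returns a dict with "pixels" (480x640x3 uint8, red, green, blue), "range_z" (480x640 float32, mm along the optical axis (not along the pixel's ray), 0 where there is no reading), "intrinsics" (3x3 intrinsics, pixels), "cam_to_world" (4x4, takes a point from camera to world coordinates). Camera axes: x right, y down, z forward; pixel columns grow to the right and rows downward; lengths in mm; the calibration is good to about 2 mm. A picture is of the moment at which its call begins.
- ctrl.job_done(): hands the job in, once; it reports no verdict.
The state is a dict: "t": time; "joint_positions": joint angles; "qd": joint speeds; "joint_efforts": joint torques, N m; "position": TCP position; "tcp_rot": TCP orientation; "force": force on the tool from outside, world axes, zero at the start; "torque": the same for the moment, N m; "opening": finger opening in mm.
Only numpy, scipy, OpenCV 4.12 (cv2) and the standard library are available. Lean on these libraries where they do the work, as an engineer would, in place of code of your own. Each camera call takes 0.05 s, during which the arm holds its last target.

### The job

On the low inlet unit three bolts hold down three hinged covers, and one bolt, which looks like the others, has been left loose. Working from left to right as seen from the arm, tap each bolt head from the side with the fingertips to find the one that rocks, then lift that bolt's cover well past half way to upright and finish still holding it open there, so that the septum under it can be changed. Leave the other covers shut and the things standing around undisturbed.

Things in the scene. Friction and masses are not known exactly. Their poses are not given: they have to be found in the camera images.
- inlet_unit: Low off-white bench unit 260 deep (x), 420 wide (y), 110 mm high, fixed. Origin: centre of its underside; x from its front (robot side) to its back, y left as seen from the robot, z up. On its flat deck stand three alike ports at y = +120 (a, left), 0 (b, middle), -120 mm (c, right), each with a cover hinged at x = +20 and held down at the front by a knurled bolt at x = -85 mm.
- cover_a: Grey cover of the left port, 0.2 to 0.35 kg with its bolt: plate 66 (x) by 60 by 10 mm with a narrow steel tongue, 14 wide, 6 thick, running 46 mm forward from the plate and carrying the bolt. Origin: on the hinge axis at its far edge, 14 mm above the deck; x points from bolt to hinge. Tongue top 4, plate top 9 mm above the origin; plate's front edge 71, bolt 105 mm from it.
- hinge_pin_a (a joint): Opening angle of the left cover about its hinge along the unit's y, on its far side: 0 shut, 1.57 would be upright, stops at 1.25; grows as the bolt edge swings up and back. Falls shut by its own weight when let go (1 to 2 N at the bolt). Cannot open while its bolt is tight.
- bolt_a: The left bolt, captive in its cover. Dark round head 18 mm in diameter from 13 to 33 mm above the origin, on an 11 mm neck. Origin on its axis, 15 mm above the deck; z up. Tight or loose it looks the same: pushed sideways at the head a tight one gives under 2 mm; the loose one rocks about 6 mm any way under 1 N to a stop, springs back, and pushed on, its cover may lift a little.
- bolt_a_top (a point): Centre of the top face of the left bolt's head; with the cover shut 48 mm above the deck, 158 mm above the bench. The head, 20 mm high, can be gripped across its sides.
- cover_b: Grey cover of the middle port, 0.2 to 0.35 kg with its bolt: plate 66 (x) by 60 by 10 mm with a narrow steel tongue, 14 wide, 6 thick, running 46 mm forward from the plate and carrying the bolt. Origin: on the hinge axis at its far edge, 14 mm above the deck; x points from bolt to hinge. Tongue top 4, plate top 9 mm above the origin; plate's front edge 71, bolt 105 mm from it.
- hinge_pin_b (a joint): Opening angle of the middle cover about its hinge along the unit's y, on its far side: 0 shut, 1.57 would be upright, stops at 1.25; grows as the bolt edge swings up and back. Falls shut by its own weight when let go (1 to 2 N at the bolt). Cannot open while its bolt is tight.
- bolt_b: The middle bolt, captive in its cover. Dark round head 18 mm in diameter from 13 to 33 mm above the origin, on an 11 mm neck. Origin on its axis, 15 mm above the deck; z up. Tight or loose it looks the same: pushed sideways at the head a tight one gives under 2 mm; the loose one rocks about 6 mm any way under 1 N to a stop, springs back, and pushed on, its cover may lift a little.
- bolt_b_top (a point): Centre of the top face of the middle bolt's head; with the cover shut 48 mm above the deck, 158 mm above the bench. The head, 20 mm high, can be gripped across its sides.
- cover_c: Grey cover of the right port, 0.2 to 0.35 kg with its bolt: plate 66 (x) by 60 by 10 mm with a narrow steel tongue, 14 wide, 6 thick, running 46 mm forward from the plate and carrying the bolt. Origin: on the hinge axis at its far edge, 14 mm above the deck; x points from bolt to hinge. Tongue top 4, plate top 9 mm above the origin; plate's front edge 71, bolt 105 mm from it.
- hinge_pin_c (a joint): Opening angle of the right cover about its hinge along the unit's y, on its far side: 0 shut, 1.57 would be upright, stops at 1.25; grows as the bolt edge swings up and back. Falls shut by its own weight when let go (1 to 2 N at the bolt). Cannot open while its bolt is tight.
- bolt_c: The right bolt, captive in its cover. Dark round head 18 mm in diameter from 13 to 33 mm above the origin, on an 11 mm neck. Origin on its axis, 15 mm above the deck; z up. Tight or loose it looks the same: pushed sideways at the head a tight one gives under 2 mm; the loose one rocks about 6 mm any way under 1 N to a stop, springs back, and pushed on, its cover may lift a little.
- bolt_c_top (a point): Centre of the top face of the right bolt's head; with the cover shut 48 mm above the deck, 158 mm above the bench. The head, 20 mm high, can be gripped across its sides.
- solvent_bottle: Amber bottle with black cap, 72 mm diameter, 165 mm high; leave alone. Origin: centre of its underside.
- glass_tube: Glass tube 24 mm in diameter on a blue foot 44 mm in diameter, 123 mm high; leave alone. Origin: centre of its underside.
- wrench: Steel wrench 150 mm long lying on the bench; leave alone. Origin: near its middle, underside.
- vial_rack: White rack 60 x 120 mm with small capped vials, 47 mm high; leave alone. Origin: centre of its underside.
- beaker: Glass beaker 64 mm in diameter, 75 mm high; leave alone. Origin: centre of its underside.
- septa_tin: Round tin with green lid, 55 mm in diameter, 20 mm high, standing on the unit's deck behind the covers; leave alone. Origin: centre of its underside.

How it is judged (in metres and radians):
On the way, in this order (a step that is already met when the one before it is completed fails the run):
1. the left bolt is tapped with the fingers (contact force between the fingers and bolt_a above 0.5 N), for 0.02 s.
2. the middle bolt is tapped with the fingers (contact force between the fingers and bolt_b above 0.5 N), for 0.02 s.
3. the right bolt is tapped with the fingers (contact force between the fingers and bolt_c above 0.5 N), for 0.02 s.
4. the loose bolt's cover is lifted and held past half way to upright by the fingers (((value of joint hinge_pin_a above 0.75 rad and contact force between the fingers and cover_a above 0.3 N and value of joint each of hinge_pin_b, hinge_pin_c below 0.06 rad) or (value of joint hinge_pin_b above 0.75 rad and contact force between the fingers and cover_b above 0.3 N and value of joint each of hinge_pin_a, hinge_pin_c below 0.06 rad) or (value of joint hinge_pin_c above 0.75 rad and contact force between the fingers and cover_c above 0.3 N and value of joint each of hinge_pin_a, hinge_pin_b below 0.06 rad))), for 0.2 s.
At the end, for the whole second after the job is handed in: The loose bolt's cover stands open by more than 0.75 rad (43 degrees; half way to upright is 45), carried by the fingers (over 0.3 N of contact with the cover or its bolt), at rest (under 0.2 rad/s); the other two covers are shut (under 0.06 rad) (((value of joint hinge_pin_a above 0.75 rad and contact force between the fingers and cover_a above 0.3 N and value of joint each of hinge_pin_b, hinge_pin_c below 0.06 rad) or (value of joint hinge_pin_b above 0.75 rad and contact force between the fingers and cover_b above 0.3 N and value of joint each of hinge_pin_a, hinge_pin_c below 0.06 rad) or (value of joint hinge_pin_c above 0.75 rad and contact force between the fingers and cover_c above 0.3 N and value of joint each of hinge_pin_a, hinge_pin_b below 0.06 rad)) and velocity of joint hinge_pin_a between -0.2 and 0.2 rad/s and velocity of joint hinge_pin_b between -0.2 and 0.2 rad/s and velocity of joint hinge_pin_c between -0.2 and 0.2 rad/s); the arm keeps its last pose, push and grip.
It fails at once if a loose thing on the bench or on the unit is moved by more than 30 mm (distance of any of solvent_bottle, glass_tube, wrench, vial_rack, beaker, septa_tin from where it was at the start of the episode above 0.03 m).
It also fails if it takes over 54 s, if anything falls off the work surface, if the arm or the gripper's body presses on something with over 40 N, if the wrist force passes 120 N, or if a joint passes its speed limit or range.

## Working session

There is one attempt and no reset: what is moved stays moved. The work goes in short steps, Python scripts to look and compute and a tool call to move; the robot and the scene stay as the last step left them, time stands still between calls to the robot, and variables do not carry over. Pictures are saved under pics/ and viewed, and the job is handed in when it is done.

Besides the shell and the picture viewer there is one more tool, called in YAML: its name, and indented under it one key for each argument. step_arm: Moves the arm, as the interface text tells. Its arguments: {"type":"object","properties":{"moves":{"type":"array"},"newtons":{"type":"number"}},"required":["moves"]}

```bash
mkdir -p pics; ls; python3 - <<'E'
from workcell import ctrl,cams
import cv2,numpy as np
s=ctrl.observe();print(s)
for n in("side","top"):
    c=cams.camera(n);np.savez(f"{n}0.npz",**c)
    cv2.imwrite(f"pics/{n}0.png",c["pixels"][:,:,::-1]);print(n,c["intrinsics"],c["cam_to_world"])
E
```

```text
pics
{'t': 0.0, 'joint_positions': array([ 1.42561746e+00,  3.85569254e-01,  6.60684629e-03, -4.55944810e-04,
       -1.19397753e+00, -2.58586440e-01]), 'qd': array([ 1.45088144e-05,  4.55261027e-05, -2.20582764e-03, -1.53300129e-04,
        3.96854858e-04,  8.30106530e-04]), 'joint_efforts': array([-8.30009367e-05, -3.92292058e+01,  1.88392532e+01,  4.18630064e+00,
       -4.63417004e-03,  5.86631501e-06]), 'position': array([245.29846488, 574.13377576, 193.81295398]), 'tcp_rot': array([ 3.07561625e+00, -6.29758374e-01, -4.73440043e-04]), 'force': array([-1.06888657, -0.55145861, -0.69278475]), 'torque': array([-0.02757531, -0.02191681,  0.01613026]), 'opening': 85.3762857582029}
side [[624.49553107   0.         325.98139201]
 [  0.         624.49553107 247.59666575]
 [  0.           0.           1.        ]] [[ 7.27845916e-01 -5.39492687e-01  4.23305993e-01 -1.24306501e+02]
 [-6.85612179e-01 -5.60559504e-01  4.64444811e-01 -7.23167208e+02]
 [-1.32763815e-02 -6.28268003e-01 -7.77883702e-01  1.31166205e+03]
 [ 0.00000000e+00  0.00000000e+00  0.00000000e+00  1.00000000e+00]]
top [[557.52207023   0.         319.10570788]
 [  0.         557.52207023 232.42898019]
 [  0.           0.           1.        ]] [[-1.35767075e-02 -9.86201836e-01  1.64989735e-01  2.75771608e+02]
 [-9.99907825e-01  1.34105272e-02 -2.12115912e-03  3.11954540e+00]
 [-1.20708309e-04 -1.65003325e-01 -9.86293003e-01  1.41230778e+03]
 [ 0.00000000e+00  0.00000000e+00  0.00000000e+00  1.00000000e+00]]
```

View pics/side0.png

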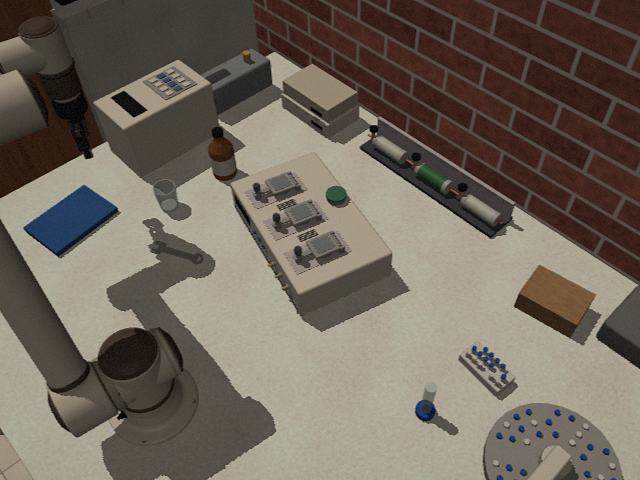

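View pics/top0.png

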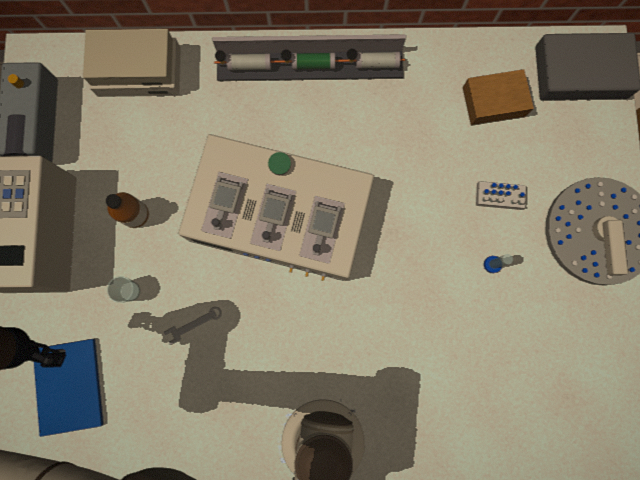

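The side view shows bolt heads at about (256,188), (276,217) and (298,252). The top view shows the same bolts at about (219,232), (268,239) and (318,244). I'll crop in and measure them.

```bash
cat > h.py <<'E'
import numpy as np,cv2
def ray(c,u,v):
    K=c["intrinsics"];T=c["cam_to_world"];d=T[:3,:3]@np.linalg.solve(K,[u,v,1.]);return T[:3,3],d
def onz(c,u,v,z):
    o,d=ray(c,u,v);return o+d*(z-o[2])/d[2]
def proj(c,p):
    T=np.linalg.inv(c["cam_to_world"]);q=T[:3,:3]@np.array(p)+T[:3,3];q=c["intrinsics"]@q;return q[:2]/q[2]
E
python3 - <<'E'
from h import *
t=dict(np.load("top0.npz"));s=dict(np.load("side0.npz"))
for n,c,(x0,y0,x1,y1) in(("top",t,(170,120,390,290)),("side",s,(220,145,400,310))):
    cv2.imwrite(f"pics/{n}0z.png",cv2.resize(c["pixels"][y0:y1,x0:x1,::-1],None,fx=3.5,fy=3.5,interpolation=cv2.INTER_CUBIC))
    # points by depth height
    K=c["intrinsics"];T=c["cam_to_world"];v,u=np.mgrid[0:480,0:640]
    Z=c["range_z"];P=np.stack([(u-K[0,2])/K[0,0]*Z,(v-K[1,2])/K[1,1]*Z,Z],-1)@T[:3,:3].T+T[:3,3]
    r=P[y0:y1,x0:x1]
    dk=(abs(r[...,2]-110)<6)
    m=np.zeros((480,640),np.uint8);m[y0:y1,x0:x1]=((r[...,2]>146)&(r[...,2]<166)&(Z[y0:y1,x0:x1]>0))
    k,l,st,ce=cv2.connectedComponentsWithStats(m)
    for i in range(1,k):
        if st[i,4]>5:print(n,st[i],ce[i],P[l==i].mean(0),P[l==i][:,2].max())
    d=np.zeros((480,640),np.uint8);d[y0:y1,x0:x1]=dk
    pts=P[d>0][:,:2].astype(np.float32);print(n,"deck z",np.median(P[d>0][:,2]),cv2.minAreaRect(pts))
E
```

```text
top [212 218   9   9  57] [215.57894737 222.01754386] [513.3482598  237.33678604 155.99501633] 161.9470299684906
top [262 231   9   9  58] [265.75862069 234.75862069] [482.07646231 122.20777502 156.72239495] 162.97929736773426
top [313 244   8   9  54] [316.55555556 247.53703704] [451.03367549   6.68806416 157.00229155] 163.11628416768735
top deck z 110.27682170022513 ((564.3477172851562, 100.45155334472656), (419.7106628417969, 260.0610656738281), 74.86772155761719)
side [252 183   8   9  48] [255.77083333 186.5       ] [512.1587985  239.57457072 157.52493638] 165.71736435816752
side [272 213   8   9  56] [275.53571429 216.91071429] [480.63483854 123.65993867 157.63195367] 164.5400222823505
side [293 246   9  10  61] [297.01639344 249.8852459 ] [449.64888037   8.67981241 157.1900767 ] 164.9631685064387
side deck z 112.72602811614809 ((581.5111694335938, 169.70602416992188), (563.711669921875, 261.783447265625), 74.90509033203125)
```

```bash
ls pics
```

```text
side0.png
side0z.png
top0.png
top0z.png
```

step_arm:
  moves:
    - {"rz": -0.07, "jaw": 40}
    - {"rz": -0.07, "jaw": 40}
    - {"x": 14, "y": 10}
    - {"x": 27, "y": 20}
    - {"x": 29, "y": 21}
    - {"x": 29, "y": 21}
    - {"x": 29, "y": 21}
    - {"x": 29, "y": 21}
    - {"x": 29, "y": 21}
    - {"x": 29, "y": 21}
    - {"x": 29, "y": 21}
    - {"x": 29, "y": 21}
    - {"x": 29, "y": 21}
    - {"x": 29, "y": 21}
    - {"x": 14, "y": 13}
    - {}
    - {}
  newtons: 20

```text
invalid input
```

```bash
cat > e.py <<'E'
from workcell import ctrl
import numpy as np,sys
from scipy.spatial.transform import Rotation as R
from h import *
B={'a':(512.9,238.3),'b':(481.5,122.9),'c':(450.4,7.6)}
s=ctrl.observe();M=R.from_rotvec(s["tcp_rot"]).as_matrix()
print("t",s["t"],"pos",s["position"].round(1),"F",s["force"].round(2),"Ftool",(M.T@s["force"]).round(2),"op",round(s["opening"],1));print(M.round(3),s["joint_positions"].round(2))
for k,b in B.items():print(k,"tool shift to bolt, tcp z131",(M.T@(np.array([*b,131])-s["position"])).round(1))
E
python3 e.py
```

```text
t 0.1 pos [245.3 574.2 193.9] F [ 0.18 -0.48  0.  ] Ftool [ 0.35  0.38 -0.  ] op 85.3
[[ 0.92  -0.393 -0.001]
 [-0.393 -0.92  -0.002]
 [ 0.     0.002 -1.   ]] [ 1.43  0.39  0.01 -0.   -1.19 -0.26]
a tool shift to bolt, tcp z131 [378.  203.6  63.4]
b tool shift to bolt, tcp z131 [394.5 322.   63.6]
c tool shift to bolt, tcp z131 [411.3 440.3  63.8]
```

step_arm:
  moves:
    - {"rx": 0, "ry": 0, "rz": -0.07, "x": 0, "y": 0, "z": 0, "jaw": 40}
    - {"rx": 0, "ry": 0, "rz": -0.07, "x": 0, "y": 0, "z": 0, "jaw": 40}
    - {"rx": 0, "ry": 0, "rz": 0, "x": 14, "y": 10, "z": 0, "jaw": 40}
    - {"rx": 0, "ry": 0, "rz": 0, "x": 27, "y": 20, "z": 0, "jaw": 40}
    - {"rx": 0, "ry": 0, "rz": 0, "x": 29, "y": 21, "z": 0, "jaw": 40}
    - {"rx": 0, "ry": 0, "rz": 0, "x": 29, "y": 21, "z": 0, "jaw": 40}
    - {"rx": 0, "ry": 0, "rz": 0, "x": 29, "y": 21, "z": 0, "jaw": 40}
    - {"rx": 0, "ry": 0, "rz": 0, "x": 29, "y": 21, "z": 0, "jaw": 40}
    - {"rx": 0, "ry": 0, "rz": 0, "x": 29, "y": 21, "z": 0, "jaw": 40}
    - {"rx": 0, "ry": 0, "rz": 0, "x": 29, "y": 21, "z": 0, "jaw": 40}
    - {"rx": 0, "ry": 0, "rz": 0, "x": 29, "y": 21, "z": 0, "jaw": 40}
    - {"rx": 0, "ry": 0, "rz": 0, "x": 29, "y": 21, "z": 0, "jaw": 40}
    - {"rx": 0, "ry": 0, "rz": 0, "x": 29, "y": 21, "z": 0, "jaw": 40}
    - {"rx": 0, "ry": 0, "rz": 0, "x": 29, "y": 21, "z": 0, "jaw": 40}
    - {"rx": 0, "ry": 0, "rz": 0, "x": 14, "y": 13, "z": 0, "jaw": 40}
    - {"rx": 0, "ry": 0, "rz": 0, "x": 0, "y": 0, "z": 0, "jaw": 40}
    - {"rx": 0, "ry": 0, "rz": 0, "x": 0, "y": 0, "z": 0, "jaw": 40}
  newtons: 20

```text
t: 1.8
position: [512.5, 239.7, 194.7]
tcp_rot: [3.114, -0.416, -0.001]
force: [1.3, -0.3, 0.3]
opening: 40.3
```

```bash
python3 e.py
```

```text
t 1.8 pos [512.5 239.7 194.7] F [ 1.34 -0.25  0.34] Ftool [ 1.36 -0.11 -0.34] op 40.3
[[ 0.965 -0.263 -0.001]
 [-0.263 -0.965 -0.   ]
 [-0.001  0.    -1.   ]] [ 0.72  0.28 -0.14 -0.   -1.15  0.58]
a tool shift to bolt, tcp z131 [ 0.8  1.2 63.7]
b tool shift to bolt, tcp z131 [  0.8 120.8  63.7]
c tool shift to bolt, tcp z131 [  1.1 240.2  63.7]
```

step_arm:
  moves:
    - {"rx": 0, "ry": 0, "rz": 0, "x": 1, "y": 1, "z": 15, "jaw": 40}
    - {"rx": 0, "ry": 0, "rz": 0, "x": 0, "y": 0, "z": 10, "jaw": 40}
    - {"rx": 0, "ry": 0, "rz": 0, "x": 0, "y": 0, "z": 0, "jaw": 40}

```text
t: 2.1
position: [511.8, 239.2, 168.1]
tcp_rot: [3.112, -0.412, -0.005]
force: [-0.4, -0.3, 0.4]
opening: 40.2
```

```bash
cat > pic.py <<'E'
import sys
from workcell import cams
from h import *
tag=sys.argv[1]
for n,(x0,y0,x1,y1) in(("top",(170,110,390,290)),("side",(200,100,400,270))):
    c=cams.camera(n);np.savez(f"{n}_{tag}.npz",**c)
    cv2.imwrite(f"pics/{n}_{tag}.png",cv2.resize(c["pixels"][y0:y1,x0:x1,::-1],None,fx=3.3,fy=3.3,interpolation=cv2.INTER_CUBIC))
E
python3 pic.py 1; python3 e.py
```

```text
t 2.2 pos [513.1 239.7 169.9] F [0.29 0.1  0.72] Ftool [ 0.25 -0.17 -0.72] op 40.0
[[ 0.966 -0.26  -0.   ]
 [-0.26  -0.966 -0.001]
 [-0.     0.001 -1.   ]] [ 0.72  0.31 -0.18  0.   -1.09  0.58]
a tool shift to bolt, tcp z131 [ 0.2  1.4 38.9]
b tool shift to bolt, tcp z131 [ -0.2 121.   39. ]
c tool shift to bolt, tcp z131 [-2.000e-01  2.404e+02  3.900e+01]
```

View pics/side_1.png

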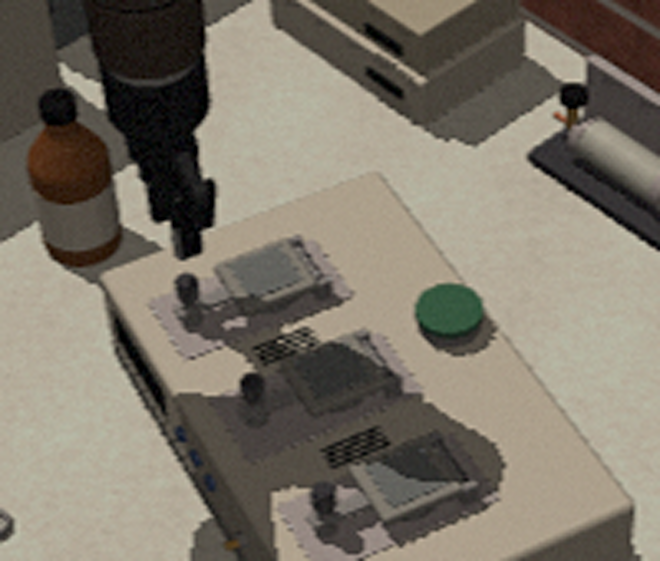

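View pics/top_1.png

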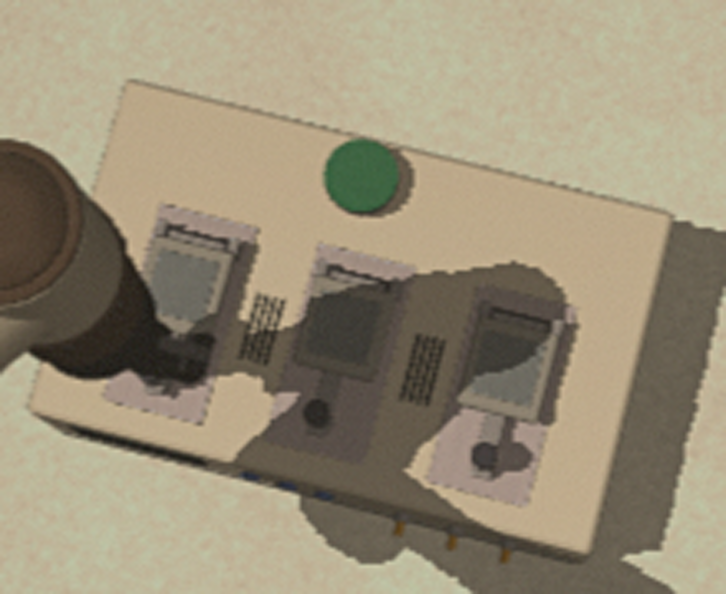

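The side view shows the two fingertips at about (160,215) and (187,250), with head a below and between them at (185,285). I'm descending to straddle it.

step_arm:
  moves:
    - {"rx": 0, "ry": 0, "rz": 0, "x": 0, "y": 0, "z": 10, "jaw": 40}
    - {"rx": 0, "ry": 0, "rz": 0, "x": 0, "y": 0, "z": 10, "jaw": 40}
    - {"rx": 0, "ry": 0, "rz": 0, "x": 0, "y": 0, "z": 10, "jaw": 40}
    - {"rx": 0, "ry": 0, "rz": 0, "x": 0, "y": 0, "z": 8, "jaw": 40}
    - {"rx": 0, "ry": 0, "rz": 0, "x": 0, "y": 0, "z": 0, "jaw": 40}
    - {"rx": 0, "ry": 0, "rz": 0, "x": 0, "y": 0, "z": 0, "jaw": 40}

```text
t: 2.8
position: [513.4, 239.2, 131.7]
tcp_rot: [3.114, -0.413, -0.0]
force: [-0.1, 0.2, 0.4]
opening: 39.9
```

```bash
python3 e.py
```

```text
t 2.8 pos [513.4 239.2 131.7] F [-0.13  0.17  0.44] Ftool [-0.17 -0.13 -0.44] op 39.9
[[ 0.965 -0.261 -0.   ]
 [-0.261 -0.965 -0.001]
 [-0.     0.001 -1.   ]] [ 0.72  0.34 -0.23  0.   -1.    0.58]
a tool shift to bolt, tcp z131 [-0.3  1.   0.7]
b tool shift to bolt, tcp z131 [ -0.5 120.6   0.7]
c tool shift to bolt, tcp z131 [ -0.5 240.    0.8]
```

Next I push toward +y (tool) in small steps. Contact is expected after about 11 mm.

step_arm:
  moves:
    - {"rx": 0, "ry": 0, "rz": 0, "x": 0, "y": 5, "z": 0, "jaw": 40}
    - {"rx": 0, "ry": 0, "rz": 0, "x": 0, "y": 3, "z": 0, "jaw": 40}
    - {"rx": 0, "ry": 0, "rz": 0, "x": 0, "y": 1, "z": 0, "jaw": 40}
    - {"rx": 0, "ry": 0, "rz": 0, "x": 0, "y": 0, "z": 0, "jaw": 40}

```text
t: 3.2
position: [511.1, 230.4, 132.3]
tcp_rot: [-3.114, 0.413, -0.001]
force: [-0.1, 0.0, -0.9]
opening: 39.7
```

step_arm:
  moves:
    - {"rx": 0, "ry": 0, "rz": 0, "x": 0, "y": 1, "z": 0, "jaw": 40}
    - {"rx": 0, "ry": 0, "rz": 0, "x": 0, "y": 1, "z": 0, "jaw": 40}
    - {"rx": 0, "ry": 0, "rz": 0, "x": 0, "y": 0, "z": 0, "jaw": 40}

```text
t: 3.5
position: [510.4, 228.6, 131.9]
tcp_rot: [3.114, -0.413, -0.0]
force: [0.4, 0.9, 0.6]
opening: 40.2
```

step_arm:
  moves:
    - {"rx": 0, "ry": 0, "rz": 0, "x": 0, "y": 1, "z": 0, "jaw": 40}
    - {"rx": 0, "ry": 0, "rz": 0, "x": 0, "y": 0, "z": 0, "jaw": 40}

```text
t: 3.7
position: [510.2, 227.6, 131.9]
tcp_rot: [3.114, -0.413, -0.0]
force: [0.0, 0.0, 0.6]
opening: 40.2
```

step_arm:
  moves:
    - {"rx": 0, "ry": 0, "rz": 0, "x": 0, "y": 1, "z": 0, "jaw": 40}
    - {"rx": 0, "ry": 0, "rz": 0, "x": 0, "y": 0, "z": 0, "jaw": 40}

```text
t: 3.9
position: [509.9, 226.6, 131.9]
tcp_rot: [3.114, -0.413, -0.0]
force: [-0.1, -0.6, 0.1]
opening: 40.0
```

step_arm:
  moves:
    - {"rx": 0, "ry": 0, "rz": 0, "x": 0, "y": 1, "z": 0, "jaw": 40}
    - {"rx": 0, "ry": 0, "rz": 0, "x": 0, "y": 0, "z": 0, "jaw": 40}

```text
t: 4.1
position: [509.6, 225.7, 131.9]
tcp_rot: [3.114, -0.413, -0.0]
force: [-0.0, -0.1, -0.9]
opening: 40.3
```

step_arm:
  moves:
    - {"rx": 0, "ry": 0, "rz": 0, "x": 0, "y": 1, "z": 0, "jaw": 40}
    - {"rx": 0, "ry": 0, "rz": 0, "x": 0, "y": 0, "z": 0, "jaw": 40}

```text
t: 4.3
position: [509.4, 224.7, 131.9]
tcp_rot: [3.114, -0.413, -0.0]
force: [0.4, 1.1, -0.3]
opening: 40.1
```

step_arm:
  moves:
    - {"rx": 0, "ry": 0, "rz": 0, "x": 0, "y": 1, "z": 0, "jaw": 40}
    - {"rx": 0, "ry": 0, "rz": 0, "x": 0, "y": 0, "z": 0, "jaw": 40}

```text
t: 4.5
position: [509.1, 223.8, 131.9]
tcp_rot: [3.114, -0.413, -0.0]
force: [-0.4, 0.9, -0.1]
opening: 39.7
```

step_arm:
  moves:
    - {"rx": 0, "ry": 0, "rz": 0, "x": 0, "y": 1, "z": 0, "jaw": 40}
    - {"rx": 0, "ry": 0, "rz": 0, "x": 0, "y": 0, "z": 0, "jaw": 40}

```text
t: 4.7
position: [508.8, 222.8, 131.9]
tcp_rot: [3.114, -0.413, -0.0]
force: [0.3, -0.1, 0.1]
opening: 40.1
```

```bash
python3 pic.py 2;python3 e.py
```

```text
t 4.8 pos [508.9 222.9 131.9] F [-0.04 -0.72  0.29] Ftool [ 0.15  0.7  -0.29] op 40.1
[[ 0.965 -0.261  0.   ]
 [-0.261 -0.965 -0.   ]
 [ 0.     0.    -1.   ]] [ 0.7   0.32 -0.26  0.   -0.99  0.6 ]
a tool shift to bolt, tcp z131 [ -0.2 -16.    0.9]
b tool shift to bolt, tcp z131 [ -0.4 103.6   0.9]
c tool shift to bolt, tcp z131 [ -0.4 223.1   0.9]
```

View pics/side_2.png

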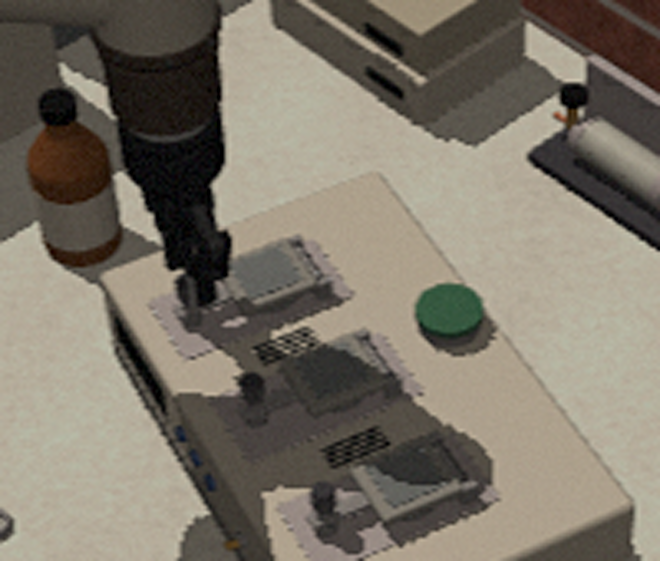

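View pics/top_2.png

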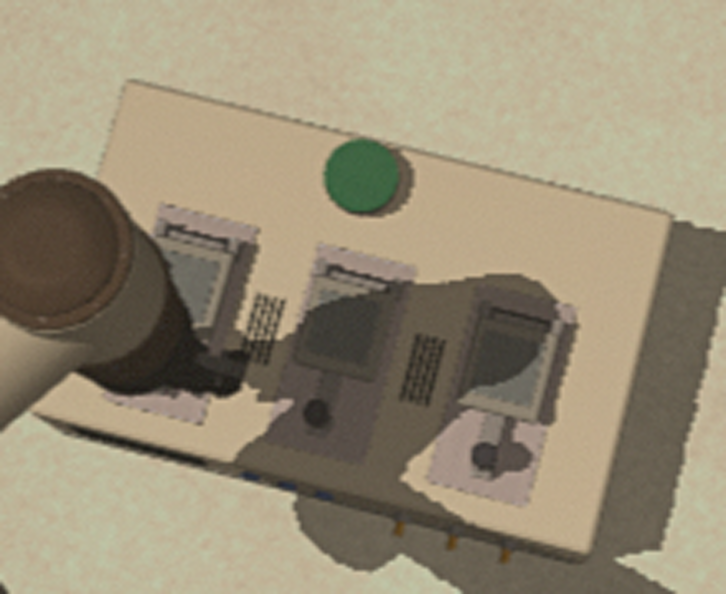

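The side view shows the fingers beside head a at about (185,285). The pad should overlap the head's rest position by about 6 mm, but the force is still at noise level, so either a rocks or there is no contact. I'll push on to find the stop.

step_arm:
  moves:
    - {"rx": 0, "ry": 0, "rz": 0, "x": 0, "y": 1, "z": 0, "jaw": 40}
    - {"rx": 0, "ry": 0, "rz": 0, "x": 0, "y": 0, "z": 0, "jaw": 40}

```text
t: 5.0
position: [508.6, 221.8, 131.9]
tcp_rot: [3.114, -0.413, -0.0]
force: [-0.2, -0.5, -0.7]
opening: 40.4
```

step_arm:
  moves:
    - {"rx": 0, "ry": 0, "rz": 0, "x": 0, "y": 1, "z": 0, "jaw": 40}
    - {"rx": 0, "ry": 0, "rz": 0, "x": 0, "y": 0, "z": 0, "jaw": 40}

```text
t: 5.2
position: [508.3, 220.8, 131.9]
tcp_rot: [3.114, -0.413, -0.0]
force: [-0.9, 0.8, 0.1]
opening: 40.1
```

step_arm:
  moves:
    - {"rx": 0, "ry": 0, "rz": 0, "x": 0, "y": 1, "z": 0, "jaw": 40}
    - {"rx": 0, "ry": 0, "rz": 0, "x": 0, "y": 0, "z": 0, "jaw": 40}

```text
t: 5.4
position: [508.1, 219.9, 131.9]
tcp_rot: [3.114, -0.413, -0.0]
force: [-0.6, 1.0, 0.1]
opening: 40.1
```

```bash
python3 - <<'E'
from workcell import cams
from h import *
c0=dict(np.load("side0.npz"))
c=cams.camera("side");np.savez("side_3.npz",**c)
print(proj(c,[512.9,238.3,158]),proj(c,[508,220,132]))
a=np.hstack([cv2.resize(k["pixels"][150:215,225:285,::-1],None,fx=6.5,fy=6.5,interpolation=cv2.INTER_CUBIC) for k in(c0,c)])
cv2.imwrite("pics/side_3.png",a)
K=c["intrinsics"];T=c["cam_to_world"];v,u=np.mgrid[0:480,0:640]
Z=c["range_z"];P=np.stack([(u-K[0,2])/K[0,0]*Z,(v-K[1,2])/K[1,1]*Z,Z],-1)@T[:3,:3].T+T[:3,3]
for r in range(170,202,2):
  print(r," ".join(f"{P[r,q,0]:.0f},{P[r,q,1]:.0f},{P[r,q,2]:.0f}" for q in range(248,270,2)))
E
```

```text
[256.28750902 186.48255841] [260.28932722 198.09315525]
170 500,245,221 508,248,213 486,205,258 492,206,253 492,197,259 495,194,260 490,177,275 491,172,278 494,168,278 599,309,110 501,161,278
172 619,432,3 503,243,213 484,204,253 489,203,251 497,207,242 502,205,240 496,188,257 487,167,277 491,165,276 492,157,280 499,159,275
174 615,427,1 502,242,208 485,207,244 485,199,249 492,200,244 485,182,261 480,165,276 487,167,270 487,160,276 493,159,272 496,156,272
176 544,319,117 505,248,194 506,241,199 486,201,240 492,201,236 496,198,236 478,164,273 483,162,270 486,160,270 491,159,267 497,158,264
178 544,319,110 504,248,188 508,245,187 513,244,185 487,195,237 521,238,183 481,169,260 480,160,267 485,159,264 490,158,261 499,162,253
180 540,315,108 502,246,184 509,248,177 510,241,182 488,198,228 492,195,228 482,172,251 482,163,257 489,165,251 493,163,249 502,167,240
182 533,306,112 538,303,111 508,248,171 545,295,111 489,200,219 490,194,222 483,174,242 483,167,247 490,167,242 500,175,229 502,168,233
184 526,296,116 533,297,111 535,290,114 512,245,163 493,208,203 487,190,221 480,171,239 490,177,
[... 427 characters left out ...]
,231,134 539,225,136
192 509,275,113 511,270,115 516,268,113 511,249,131 511,240,138 489,198,185 491,192,188 498,194,182 505,195,176 536,231,127 543,233,120
194 504,269,114 506,262,117 504,250,127 505,241,134 512,243,128 514,237,130 518,234,129 529,241,117 534,238,115 538,236,114 543,233,112
196 500,264,112 503,260,113 508,258,111 502,238,130 509,240,124 510,233,129 518,236,120 525,236,115 527,230,119 535,232,111 534,221,120
198 495,258,113 498,253,115 501,249,115 505,245,116 506,237,121 509,233,122 515,232,118 519,228,118 526,230,112 527,221,117 534,223,111
200 491,253,112 494,248,113 497,243,115 500,239,116 505,236,115 509,234,114 514,231,112 519,230,109 518,219,118 525,220,112 529,216,112
```

View pics/side_3.png

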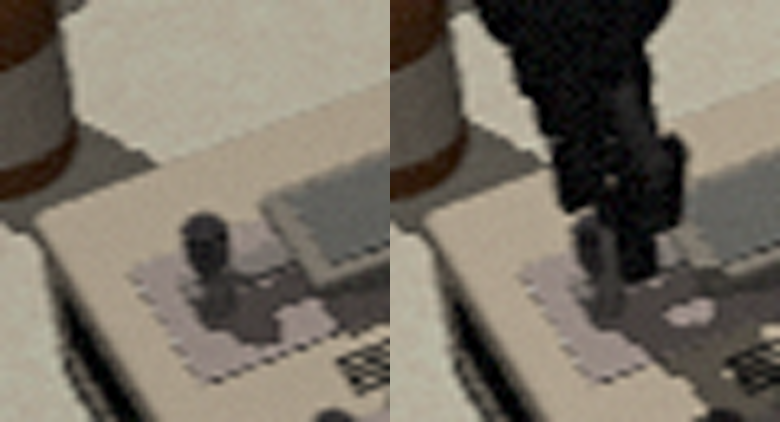

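```bash
python3 - <<'E'
from h import *
c=dict(np.load("side_3.npz"))
p=np.array([508.1,219.9,0]);y=np.array([.261,.965,0])
for off in(-34,-27,-20,20,27,34):
  print(off,[(z,proj(c,p+y*off+[0,0,z]).round(0).tolist()) for z in(132,140,150,160,170,180)])
t=dict(np.load("top_2.npz"))
K=t["intrinsics"];T=t["cam_to_world"];v,u=np.mgrid[0:480,0:640]
Z=t["range_z"];P=np.stack([(u-K[0,2])/K[0,0]*Z,(v-K[1,2])/K[1,1]*Z,Z],-1)@T[:3,:3].T+T[:3,3]
for r in range(212,232,2):
  print(r," ".join(f"{P[r,q,0]:.0f},{P[r,q,1]:.0f},{P[r,q,2]:.0f}" for q in range(208,248,3)))
E
```

```text
-34 [(132, [266.0, 207.0]), (140, [266.0, 204.0]), (150, [265.0, 202.0]), (160, [265.0, 199.0]), (170, [264.0, 196.0]), (180, [264.0, 194.0])]
-27 [(132, [265.0, 205.0]), (140, [264.0, 203.0]), (150, [264.0, 200.0]), (160, [264.0, 197.0]), (170, [263.0, 195.0]), (180, [263.0, 192.0])]
-20 [(132, [264.0, 203.0]), (140, [263.0, 201.0]), (150, [263.0, 198.0]), (160, [263.0, 196.0]), (170, [262.0, 193.0]), (180, [262.0, 190.0])]
20 [(132, [257.0, 193.0]), (140, [257.0, 191.0]), (150, [257.0, 188.0]), (160, [256.0, 186.0]), (170, [256.0, 183.0]), (180, [255.0, 180.0])]
27 [(132, [256.0, 192.0]), (140, [256.0, 189.0]), (150, [255.0, 187.0]), (160, [255.0, 184.0]), (170, [255.0, 181.0]), (180, [254.0, 178.0])]
34 [(132, [255.0, 190.0]), (140, [255.0, 188.0]), (150, [254.0, 185.0]), (160, [254.0, 182.0]), (170, [254.0, 180.0]), (180, [253.0, 177.0])]
212 475,195,456 478,193,439 481,190,426 482,186,418 488,186,388 493,184,365 500,184,332 507,184,296 542,204,130 546,200,110 545,192,113 545,185,113 545,179,111 545,171,111
214 473,197,444 476,195,429 477,190,426 484,191,394 486,187,382 491,186,3
[... 773 characters left out ...]
 521,171,112
224 469,212,370 470,207,364 474,205,345 476,202,331 478,198,320 481,195,303 494,200,236 496,196,224 496,189,223 489,177,258 488,170,267 486,163,272 517,179,108 516,171,111
226 470,217,342 472,213,334 473,208,329 475,204,317 477,200,305 486,204,252 488,199,242 491,195,228 492,190,219 484,176,266 482,169,272 482,163,272 511,178,113 510,171,115
228 471,222,318 471,216,316 471,211,314 473,207,302 506,234,116 508,228,108 485,200,236 489,197,213 493,195,187 485,181,236 482,172,249 479,164,265 506,178,113 507,172,107
230 503,264,110 503,257,109 503,249,111 503,242,111 503,235,111 502,228,111 502,220,115 503,214,108 501,205,119 501,199,115 484,177,216 502,185,111 502,178,110 502,171,108
```

```bash
python3 - <<'E'
from h import *
c=dict(np.load("side0.npz"));t=dict(np.load("top0.npz"))
p=np.array([245.3,574.1,0]);y=np.array([.393,.92,0])
for off in(-42,-50,-57,42,50):
  print(off,[(z,proj(c,p+y*off+[0,0,z]).round(0).tolist(),proj(t,p+y*off+[0,0,z]).round(0).tolist()) for z in(194,207,220,230)])
a=cv2.resize(c["pixels"][90:190,40:140,::-1],None,fx=4,fy=4,interpolation=cv2.INTER_CUBIC)
b=cv2.resize(t["pixels"][310:410,0:100,::-1],None,fx=4,fy=4,interpolation=cv2.INTER_CUBIC)
cv2.imwrite("pics/st.png",cv2.convertScaleAbs(np.hstack([a,b]),alpha=2.5))
c=dict(np.load("side_3.npz"))
cv2.imwrite("pics/s3b.png",cv2.convertScaleAbs(cv2.resize(c["pixels"][110:210,215:300,::-1],None,fx=6,fy=6,interpolation=cv2.INTER_CUBIC),alpha=3))
E
```

```text
-42 [(194, [96.0, 172.0], [71.0, 351.0]), (207, [94.0, 168.0], [68.0, 352.0]), (220, [93.0, 165.0], [65.0, 352.0]), (230, [91.0, 162.0], [63.0, 352.0])]
-50 [(194, [96.0, 174.0], [74.0, 353.0]), (207, [95.0, 170.0], [71.0, 353.0]), (220, [93.0, 167.0], [69.0, 353.0]), (230, [92.0, 164.0], [66.0, 354.0])]
-57 [(194, [97.0, 176.0], [77.0, 354.0]), (207, [95.0, 172.0], [74.0, 354.0]), (220, [93.0, 169.0], [72.0, 355.0]), (230, [92.0, 166.0], [70.0, 355.0])]
42 [(194, [92.0, 151.0], [36.0, 336.0]), (207, [90.0, 148.0], [33.0, 336.0]), (220, [89.0, 144.0], [29.0, 336.0]), (230, [88.0, 141.0], [27.0, 337.0])]
50 [(194, [91.0, 149.0], [32.0, 335.0]), (207, [90.0, 146.0], [29.0, 335.0]), (220, [88.0, 142.0], [26.0, 335.0]), (230, [87.0, 139.0], [24.0, 335.0])]
```

View pics/st.png

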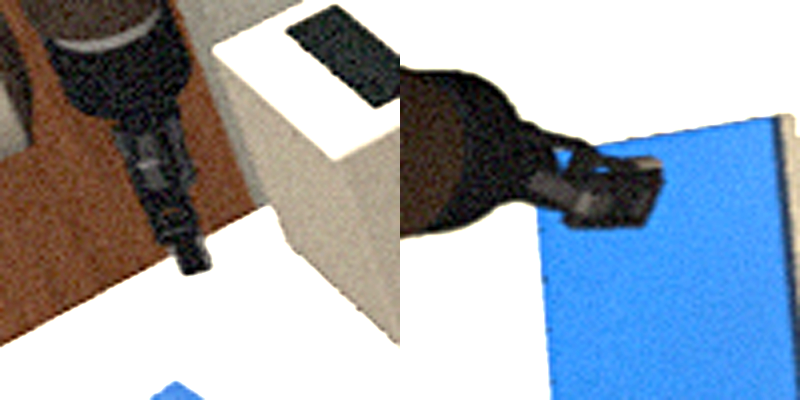

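View pics/s3b.png

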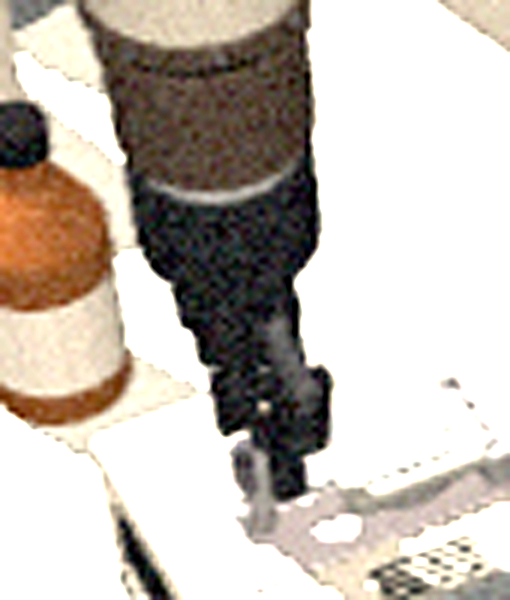

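The bright crop shows the far fingertip ending at about (253,182) full-frame, just above the bolt head at (256,187). The near tip is at about (263,192). Depth also puts the tips at z ≈ 170, while the reported TCP is at 132. So the fingers passed over the head without touching it, and the tips sit about 35 mm higher than the TCP reading. I'll centre again and look with the arm still.

step_arm:
  moves:
    - {"rx": 0, "ry": 0, "rz": 0, "x": 0, "y": -10, "z": 0, "jaw": 40}
    - {"rx": 0, "ry": 0, "rz": 0, "x": 0, "y": -9, "z": 0, "jaw": 40}
    - {"rx": 0, "ry": 0, "rz": 0, "x": 0, "y": 0, "z": 5, "jaw": 40}
    - {"rx": 0, "ry": 0, "rz": 0, "x": 0, "y": 0, "z": 0, "jaw": 40}

```text
t: 5.85
position: [512.5, 238.5, 125.8]
tcp_rot: [3.113, -0.412, -0.003]
force: [0.2, -0.5, -0.4]
opening: 39.8
```

```bash
cat > z.py <<'E'
import sys
from workcell import cams
from h import *
tag=sys.argv[1];cx,cy,tx,ty=map(int,sys.argv[2:6])
o=[]
for n,(x,y) in(("side",(cx,cy)),("top",(tx,ty))):
    c=cams.camera(n);np.savez(f"{n}_{tag}.npz",**c)
    o.append(cv2.resize(c["pixels"][y-40:y+30,x-33:x+33,::-1],None,fx=6,fy=6,interpolation=cv2.INTER_CUBIC))
cv2.imwrite(f"pics/{tag}.png",cv2.convertScaleAbs(np.hstack(o),alpha=2.2))
E
python3 z.py 4 258 186 216 222; python3 e.py
```

```text
t 5.95 pos [512.8 238.2 126.4] F [0.6  0.12 0.14] Ftool [ 0.55 -0.27 -0.14] op 39.9
[[ 0.965 -0.261 -0.001]
 [-0.261 -0.965 -0.001]
 [-0.001  0.001 -1.   ]] [ 0.72  0.34 -0.24 -0.   -0.99  0.59]
a tool shift to bolt, tcp z131 [ 0.1 -0.1 -4.6]
b tool shift to bolt, tcp z131 [-1.000e-01  1.195e+02 -4.500e+00]
c tool shift to bolt, tcp z131 [-1.000e-01  2.389e+02 -4.400e+00]
```

View pics/4.png

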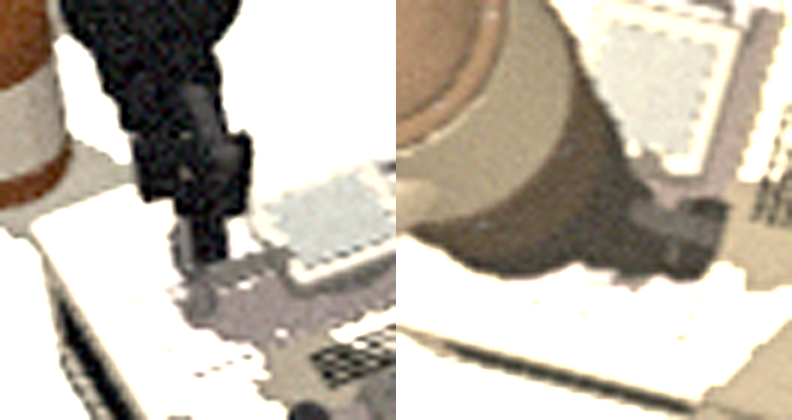

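The near fingertip ends at about full-frame (260,189), which is z ≈ 165 on its line, just above the head's top at 158. I'll go down slowly and watch the force.

step_arm:
  moves:
    - {"rx": 0, "ry": 0, "rz": 0, "x": 0, "y": 0, "z": 3, "jaw": 40}
    - {"rx": 0, "ry": 0, "rz": 0, "x": 0, "y": 0, "z": 2, "jaw": 40}
    - {"rx": 0, "ry": 0, "rz": 0, "x": 0, "y": 0, "z": 0, "jaw": 40}

```text
t: 6.25
position: [512.8, 238.0, 121.5]
tcp_rot: [3.114, -0.414, -0.001]
force: [0.5, -0.5, -0.2]
opening: 39.5
```

step_arm:
  moves:
    - {"rx": 0, "ry": 0, "rz": 0, "x": 0, "y": 0, "z": 3, "jaw": 40}
    - {"rx": 0, "ry": 0, "rz": 0, "x": 0, "y": 0, "z": 2, "jaw": 40}
    - {"rx": 0, "ry": 0, "rz": 0, "x": 0, "y": 0, "z": 0, "jaw": 40}

```text
t: 6.55
position: [512.8, 238.1, 116.5]
tcp_rot: [3.114, -0.413, -0.001]
force: [0.1, 0.5, -0.5]
opening: 39.9
```

```bash
python3 z.py 5 258 186 216 222; python3 e.py
```

```text
t 6.65 pos [513.1 238.3 116.9] F [-0.63 -0.64 -0.38] Ftool [-0.44  0.78  0.38] op 39.6
[[ 0.965 -0.261 -0.   ]
 [-0.261 -0.965 -0.   ]
 [-0.     0.    -1.   ]] [ 0.72  0.35 -0.25  0.   -0.97  0.59]
a tool shift to bolt, tcp z131 [ -0.2   0.  -14.1]
b tool shift to bolt, tcp z131 [ -0.4 119.6 -14.1]
c tool shift to bolt, tcp z131 [ -0.4 239.  -14.1]
```

View pics/5.png

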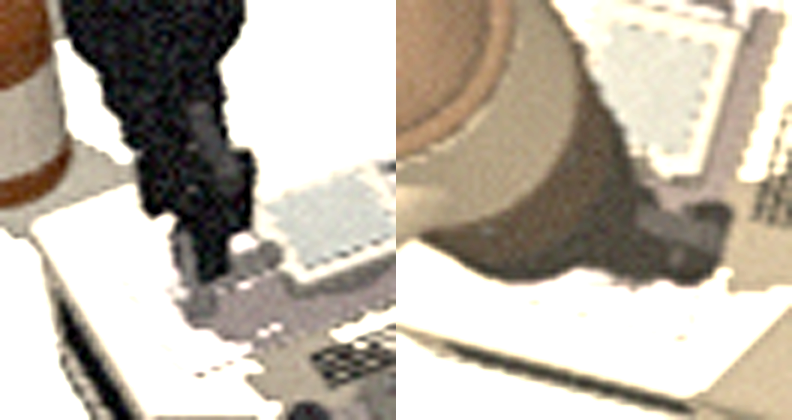

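No force yet. The tip is at about (260,192), beside the head. I'll continue down.

step_arm:
  moves:
    - {"rx": 0, "ry": 0, "rz": 0, "x": 0, "y": 0, "z": 3, "jaw": 40}
    - {"rx": 0, "ry": 0, "rz": 0, "x": 0, "y": 0, "z": 2, "jaw": 40}
    - {"rx": 0, "ry": 0, "rz": 0, "x": 0, "y": 0, "z": 0, "jaw": 40}

```text
t: 6.95
position: [512.8, 238.1, 111.4]
tcp_rot: [3.114, -0.413, -0.001]
force: [-0.6, 1.1, 0.1]
opening: 40.1
```

step_arm:
  moves:
    - {"rx": 0, "ry": 0, "rz": 0, "x": 0, "y": 0, "z": 3, "jaw": 40}
    - {"rx": 0, "ry": 0, "rz": 0, "x": 0, "y": 0, "z": 2, "jaw": 40}
    - {"rx": 0, "ry": 0, "rz": 0, "x": 0, "y": 0, "z": 0, "jaw": 40}

```text
t: 7.25
position: [512.8, 238.2, 106.5]
tcp_rot: [3.114, -0.413, -0.001]
force: [0.9, 0.4, 0.3]
opening: 39.9
```

```bash
python3 z.py 6 258 186 216 222; python3 e.py
```

```text
t 7.35 pos [513.1 238.3 106.9] F [ 0.45  0.88 -0.28] Ftool [ 0.2  -0.97  0.28] op 39.5
[[ 0.965 -0.261 -0.   ]
 [-0.261 -0.965 -0.   ]
 [-0.     0.    -1.   ]] [ 0.72  0.36 -0.26  0.   -0.94  0.59]
a tool shift to bolt, tcp z131 [ -0.2   0.1 -24.1]
b tool shift to bolt, tcp z131 [ -0.4 119.7 -24.1]
c tool shift to bolt, tcp z131 [ -0.4 239.1 -24.1]
```

View pics/6.png

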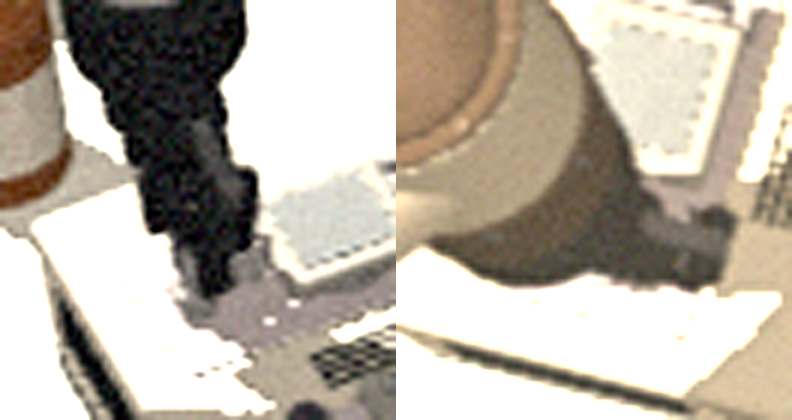

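TCP now reads 107, below the deck, with no contact, so the offset is real. The tip is at about (260,195), z ≈ 145, against a head spanning 138–158. I'll go a bit lower, then tap.

step_arm:
  moves:
    - {"rx": 0, "ry": 0, "rz": 0, "x": 0, "y": 0, "z": 3, "jaw": 40}
    - {"rx": 0, "ry": 0, "rz": 0, "x": 0, "y": 0, "z": 2, "jaw": 40}
    - {"rx": 0, "ry": 0, "rz": 0, "x": 0, "y": 0, "z": 0, "jaw": 40}

```text
t: 7.65
position: [512.8, 238.1, 101.5]
tcp_rot: [3.114, -0.413, -0.001]
force: [-0.2, 1.1, 0.2]
opening: 39.9
```

step_arm:
  moves:
    - {"rx": 0, "ry": 0, "rz": 0, "x": 0, "y": 4, "z": 0, "jaw": 40}
    - {"rx": 0, "ry": 0, "rz": 0, "x": 0, "y": 3, "z": 0, "jaw": 40}
    - {"rx": 0, "ry": 0, "rz": 0, "x": 0, "y": 0, "z": 0, "jaw": 40}

```text
t: 7.95
position: [511.1, 231.1, 102.0]
tcp_rot: [3.114, -0.414, -0.0]
force: [0.4, -0.2, 0.7]
opening: 40.3
```

step_arm:
  moves:
    - {"rx": 0, "ry": 0, "rz": 0, "x": 0, "y": 1, "z": 0, "jaw": 40}
    - {"rx": 0, "ry": 0, "rz": 0, "x": 0, "y": 1, "z": 0, "jaw": 40}
    - {"rx": 0, "ry": 0, "rz": 0, "x": 0, "y": 0, "z": 0, "jaw": 40}

```text
t: 8.25
position: [510.7, 229.6, 102.0]
tcp_rot: [-3.114, 0.413, -0.0]
force: [0.5, 0.4, -0.6]
opening: 40.1
```

step_arm:
  moves:
    - {"rx": 0, "ry": 0, "rz": 0, "x": 0, "y": 1, "z": 0, "jaw": 40}
    - {"rx": 0, "ry": 0, "rz": 0, "x": 0, "y": 0, "z": 0, "jaw": 40}

```text
t: 8.45
position: [510.6, 228.8, 102.0]
tcp_rot: [-3.114, 0.413, -0.001]
force: [0.2, -0.4, 0.5]
opening: 40.1
```

step_arm:
  moves:
    - {"rx": 0, "ry": 0, "rz": 0, "x": 0, "y": 1, "z": 0, "jaw": 40}
    - {"rx": 0, "ry": 0, "rz": 0, "x": 0, "y": 0, "z": 0, "jaw": 40}

```text
t: 8.65
position: [510.6, 228.4, 102.1]
tcp_rot: [-3.113, 0.413, -0.001]
force: [-0.3, 2.9, -0.1]
opening: 39.8
```

step_arm:
  moves:
    - {"rx": 0, "ry": 0, "rz": 0, "x": 0, "y": 1, "z": 0, "jaw": 40}
    - {"rx": 0, "ry": 0, "rz": 0, "x": 0, "y": 0, "z": 0, "jaw": 40}

```text
t: 8.85
position: [510.6, 227.9, 102.2]
tcp_rot: [-3.112, 0.412, -0.002]
force: [0.7, 4.0, -1.3]
opening: 40.3
```

step_arm:
  moves:
    - {"rx": 0, "ry": 0, "rz": 0, "x": 0, "y": 1, "z": 0, "jaw": 40}
    - {"rx": 0, "ry": 0, "rz": 0, "x": 0, "y": 0, "z": 0, "jaw": 40}

```text
t: 9.05
position: [510.6, 227.7, 102.2]
tcp_rot: [-3.111, 0.412, -0.003]
force: [0.4, 7.7, -1.1]
opening: 39.9
```

The force rises about 8 N within 1 mm, so bolt a is tight. Now lift, move over to b, descend, and do the same push.

step_arm:
  moves:
    - {"rx": 0, "ry": 0, "rz": 0, "x": 0, "y": -13, "z": 0, "jaw": 40}
    - {"rx": 0, "ry": 0, "rz": 0, "x": 0, "y": 0, "z": -20, "jaw": 40}
    - {"rx": 0, "ry": 0, "rz": 0, "x": 0, "y": 0, "z": -20, "jaw": 40}
    - {"rx": 0, "ry": 0, "rz": 0, "x": 0, "y": 20, "z": 0, "jaw": 40}
    - {"rx": 0, "ry": 0, "rz": 0, "x": 0, "y": 30, "z": 0, "jaw": 40}
    - {"rx": 0, "ry": 0, "rz": 0, "x": 0, "y": 30, "z": 0, "jaw": 40}
    - {"rx": 0, "ry": 0, "rz": 0, "x": 0, "y": 30, "z": 0, "jaw": 40}
    - {"rx": 0, "ry": 0, "rz": 0, "x": 0, "y": 9.5, "z": 0, "jaw": 40}
    - {"rx": 0, "ry": 0, "rz": 0, "x": 0, "y": 0, "z": 0, "jaw": 40}
    - {"rx": 0, "ry": 0, "rz": 0, "x": 0, "y": 0, "z": 0, "jaw": 40}

```text
t: 10.05
position: [482.4, 123.4, 142.0]
tcp_rot: [3.114, -0.413, 0.0]
force: [-0.1, 0.2, 1.1]
opening: 40.2
```

```bash
python3 z.py 7 278 215 266 235; python3 e.py
```

```text
t 10.15 pos [482.4 123.8 141.9] F [-0.83 -0.66  0.53] Ftool [-0.63  0.86 -0.53] op 40.0
[[ 0.966 -0.26   0.   ]
 [-0.26  -0.966 -0.   ]
 [ 0.     0.    -1.   ]] [ 0.58  0.22 -0.38  0.   -0.98  0.73]
a tool shift to bolt, tcp z131 [  -0.3 -118.5   10.8]
b tool shift to bolt, tcp z131 [-0.6  1.1 10.9]
c tool shift to bolt, tcp z131 [ -0.7 120.5  10.9]
```

View pics/7.png

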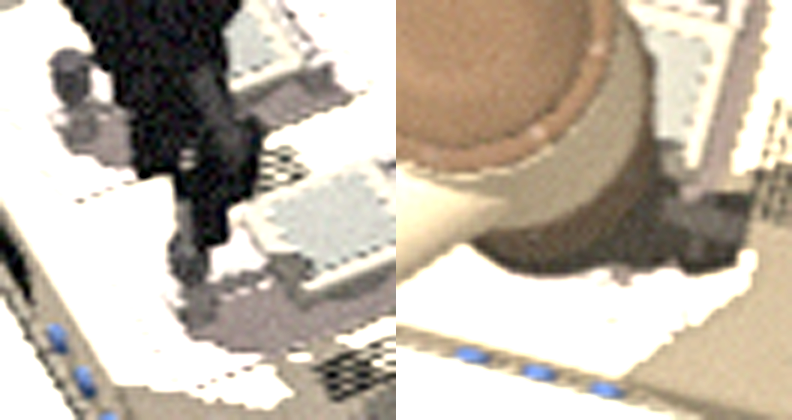

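In the side crop, head b at (187,255) is just below the fingertips at (210,240) and head a at (68,75) has not moved. I'm descending over b.

step_arm:
  moves:
    - {"rx": 0, "ry": 0, "rz": 0, "x": 0, "y": 1, "z": 10, "jaw": 40}
    - {"rx": 0, "ry": 0, "rz": 0, "x": 0, "y": 0, "z": 10, "jaw": 40}
    - {"rx": 0, "ry": 0, "rz": 0, "x": 0, "y": 0, "z": 10, "jaw": 40}
    - {"rx": 0, "ry": 0, "rz": 0, "x": 0, "y": 0, "z": 10, "jaw": 40}
    - {"rx": 0, "ry": 0, "rz": 0, "x": 0, "y": 0, "z": 0, "jaw": 40}

```text
t: 10.65
position: [480.4, 121.4, 99.8]
tcp_rot: [3.112, -0.413, -0.006]
force: [-0.4, -1.0, -0.9]
opening: 40.1
```

step_arm:
  moves:
    - {"rx": 0, "ry": 0, "rz": 0, "x": 0, "y": 4, "z": 0, "jaw": 40}
    - {"rx": 0, "ry": 0, "rz": 0, "x": 0, "y": 4, "z": 0, "jaw": 40}
    - {"rx": 0, "ry": 0, "rz": 0, "x": 0, "y": 1, "z": 0, "jaw": 40}
    - {"rx": 0, "ry": 0, "rz": 0, "x": 0, "y": 0, "z": 0, "jaw": 40}

```text
t: 11.05
position: [479.5, 113.2, 102.4]
tcp_rot: [-3.114, 0.414, -0.001]
force: [-1.0, 0.1, 0.1]
opening: 39.9
```

step_arm:
  moves:
    - {"rx": 0, "ry": 0, "rz": 0, "x": 0, "y": 1, "z": 0, "jaw": 40}
    - {"rx": 0, "ry": 0, "rz": 0, "x": 0, "y": 1, "z": 0, "jaw": 40}
    - {"rx": 0, "ry": 0, "rz": 0, "x": 0, "y": 0, "z": 0, "jaw": 40}

```text
t: 11.35
position: [479.5, 112.3, 102.4]
tcp_rot: [-3.112, 0.412, -0.003]
force: [-0.0, 3.6, 0.6]
opening: 39.9
```

step_arm:
  moves:
    - {"rx": 0, "ry": 0, "rz": 0, "x": 0, "y": 1, "z": 0, "jaw": 40}
    - {"rx": 0, "ry": 0, "rz": 0, "x": 0, "y": 0, "z": 0, "jaw": 40}

```text
t: 11.55
position: [479.6, 111.8, 102.5]
tcp_rot: [-3.112, 0.412, -0.004]
force: [-0.3, 6.3, 1.2]
opening: 40.5
```

step_arm:
  moves:
    - {"rx": 0, "ry": 0, "rz": 0, "x": 0, "y": 1, "z": 0, "jaw": 40}
    - {"rx": 0, "ry": 0, "rz": 0, "x": 0, "y": 0, "z": 0, "jaw": 40}

```text
t: 11.75
position: [479.6, 111.5, 102.5]
tcp_rot: [-3.11, 0.412, -0.005]
force: [-1.0, 8.1, 1.1]
opening: 40.0
```

Bolt b is tight too, reaching 8 N in about 1 mm. Next is c.

step_arm:
  moves:
    - {"rx": 0, "ry": 0, "rz": 0, "x": 0, "y": -13, "z": 0, "jaw": 40}
    - {"rx": 0, "ry": 0, "rz": 0, "x": 0, "y": 0, "z": -20, "jaw": 40}
    - {"rx": 0, "ry": 0, "rz": 0, "x": 0, "y": 0, "z": -20, "jaw": 40}
    - {"rx": 0, "ry": 0, "rz": 0, "x": 0, "y": 20, "z": 0, "jaw": 40}
    - {"rx": 0, "ry": 0, "rz": 0, "x": 0, "y": 30, "z": 0, "jaw": 40}
    - {"rx": 0, "ry": 0, "rz": 0, "x": 0, "y": 30, "z": 0, "jaw": 40}
    - {"rx": 0, "ry": 0, "rz": 0, "x": 0, "y": 30, "z": 0, "jaw": 40}
    - {"rx": 0, "ry": 0, "rz": 0, "x": 0, "y": 9.5, "z": 0, "jaw": 40}
    - {"rx": 0, "ry": 0, "rz": 0, "x": 0, "y": 0, "z": 0, "jaw": 40}
    - {"rx": 0, "ry": 0, "rz": 0, "x": 0, "y": 0, "z": 0, "jaw": 40}

```text
t: 12.75
position: [450.5, 6.6, 141.7]
tcp_rot: [3.114, -0.414, -0.001]
force: [0.6, 0.6, 0.5]
opening: 40.3
```

```bash
python3 z.py 8 298 248 316 248; python3 e.py
```

```text
t 12.85 pos [450.8   7.2 141.7] F [-0.24 -0.12  0.31] Ftool [-0.2   0.17 -0.31] op 40.1
[[ 0.966 -0.26  -0.   ]
 [-0.26  -0.966 -0.   ]
 [-0.     0.    -1.   ]] [ 0.38  0.14 -0.48  0.   -0.95  0.93]
a tool shift to bolt, tcp z131 [-1.000e-01 -2.393e+02  1.070e+01]
b tool shift to bolt, tcp z131 [  -0.4 -119.7   10.7]
c tool shift to bolt, tcp z131 [-0.5 -0.3 10.7]
```

View pics/8.png

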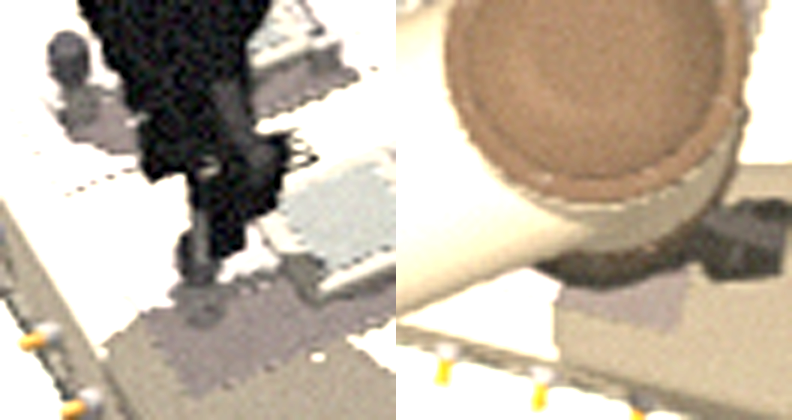

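The side crop shows head c at (197,260) just below the fingertips at (228,250), in line with them. I'm descending and pushing.

step_arm:
  moves:
    - {"rx": 0, "ry": 0, "rz": 0, "x": 0, "y": 0, "z": 10, "jaw": 40}
    - {"rx": 0, "ry": 0, "rz": 0, "x": 0, "y": 0, "z": 10, "jaw": 40}
    - {"rx": 0, "ry": 0, "rz": 0, "x": 0, "y": 0, "z": 10, "jaw": 40}
    - {"rx": 0, "ry": 0, "rz": 0, "x": 0, "y": 0, "z": 10, "jaw": 40}
    - {"rx": 0, "ry": 0, "rz": 0, "x": 0, "y": 0, "z": 0, "jaw": 40}

```text
t: 13.35
position: [449.1, 6.3, 100.0]
tcp_rot: [3.112, -0.413, -0.006]
force: [0.2, 0.0, -0.7]
opening: 39.9
```

step_arm:
  moves:
    - {"rx": 0, "ry": 0, "rz": 0, "x": 0, "y": 4, "z": 0, "jaw": 40}
    - {"rx": 0, "ry": 0, "rz": 0, "x": 0, "y": 4, "z": 0, "jaw": 40}
    - {"rx": 0, "ry": 0, "rz": 0, "x": 0, "y": 1, "z": 0, "jaw": 40}
    - {"rx": 0, "ry": 0, "rz": 0, "x": 0, "y": 0, "z": 0, "jaw": 40}

```text
t: 13.75
position: [448.3, -2.3, 102.3]
tcp_rot: [-3.114, 0.414, -0.001]
force: [-0.1, -0.3, -0.0]
opening: 40.5
```

step_arm:
  moves:
    - {"rx": 0, "ry": 0, "rz": 0, "x": 0, "y": 1, "z": 0, "jaw": 40}
    - {"rx": 0, "ry": 0, "rz": 0, "x": 0, "y": 1, "z": 0, "jaw": 40}
    - {"rx": 0, "ry": 0, "rz": 0, "x": 0, "y": 0, "z": 0, "jaw": 40}

```text
t: 14.05
position: [447.9, -3.9, 102.1]
tcp_rot: [-3.114, 0.413, -0.001]
force: [0.1, 0.9, 1.2]
opening: 40.0
```

step_arm:
  moves:
    - {"rx": 0, "ry": 0, "rz": 0, "x": 0, "y": 1, "z": 0, "jaw": 40}
    - {"rx": 0, "ry": 0, "rz": 0, "x": 0, "y": 1, "z": 0, "jaw": 40}
    - {"rx": 0, "ry": 0, "rz": 0, "x": 0, "y": 0, "z": 0, "jaw": 40}

```text
t: 14.35
position: [447.6, -5.7, 102.2]
tcp_rot: [-3.114, 0.413, -0.002]
force: [1.2, 1.2, 0.8]
opening: 40.0
```

step_arm:
  moves:
    - {"rx": 0, "ry": 0, "rz": 0, "x": 0, "y": 1, "z": 0, "jaw": 40}
    - {"rx": 0, "ry": 0, "rz": 0, "x": 0, "y": 1, "z": 0, "jaw": 40}
    - {"rx": 0, "ry": 0, "rz": 0, "x": 0, "y": 0, "z": 0, "jaw": 40}

```text
t: 14.65
position: [448.1, -6.6, 102.3]
tcp_rot: [-3.112, 0.413, -0.005]
force: [1.7, 6.3, 1.4]
opening: 40.1
```

step_arm:
  moves:
    - {"rx": 0, "ry": 0, "rz": 0, "x": 0, "y": 1, "z": 0, "jaw": 40}
    - {"rx": 0, "ry": 0, "rz": 0, "x": 0, "y": 1, "z": 0, "jaw": 40}
    - {"rx": 0, "ry": 0, "rz": 0, "x": 0, "y": 0, "z": 0, "jaw": 40}

```text
t: 14.95
position: [448.6, -7.2, 102.4]
tcp_rot: [-3.109, 0.412, -0.009]
force: [2.8, 11.5, 0.3]
opening: 40.3
```

Bolt c gives about 4 mm at roughly 1 N and then stops hard, so c is the loose one. I'll recentre and grip its head.

step_arm:
  moves:
    - {"rx": 0, "ry": 0, "rz": 0, "x": 0, "y": -10, "z": 0, "jaw": 40}
    - {"rx": 0, "ry": 0, "rz": 0, "x": 0, "y": -7, "z": 0, "jaw": 40}
    - {"rx": 0, "ry": 0, "rz": 0, "x": 0, "y": 0, "z": 0, "jaw": 26}
    - {"rx": 0, "ry": 0, "rz": 0, "x": 0, "y": 0, "z": 0, "jaw": 26}
    - {"rx": 0, "ry": 0, "rz": 0, "x": 0, "y": 0, "z": 0, "jaw": 26}
  newtons: 40

```text
t: 15.45
position: [450.0, 6.2, 101.7]
tcp_rot: [3.114, -0.413, -0.001]
force: [0.2, 0.7, 0.5]
opening: 25.5
```

```bash
python3 z.py 9 298 248 316 248; python3 e.py
```

```text
t 15.55 pos [450.2   6.3 101.8] F [-0.4   0.63 -0.23] Ftool [-0.55 -0.51  0.23] op 25.8
[[ 0.965 -0.261 -0.001]
 [-0.261 -0.965 -0.   ]
 [-0.     0.    -1.   ]] [ 0.38  0.19 -0.54  0.   -0.85  0.93]
a tool shift to bolt, tcp z131 [-1.000e-01 -2.404e+02 -2.930e+01]
b tool shift to bolt, tcp z131 [  -0.2 -120.8  -29.3]
c tool shift to bolt, tcp z131 [ -0.2  -1.3 -29.2]
```

View pics/9.png

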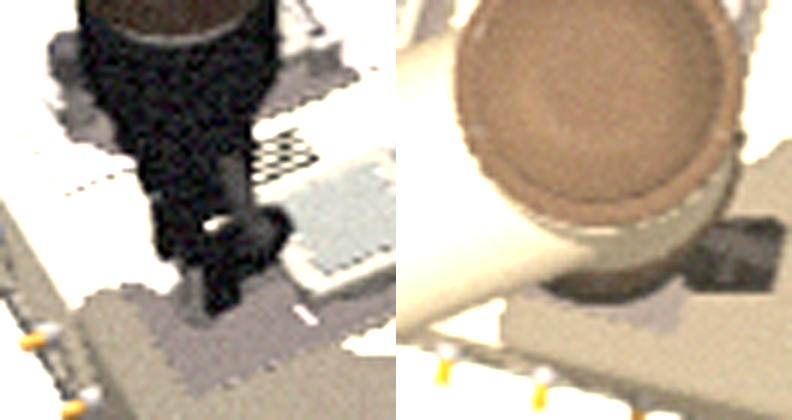

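The near tip at about (225,305) is level with the head's lower end. I'll lower 3 mm and close on the head.

step_arm:
  moves:
    - {"rx": 0, "ry": 0, "rz": 0, "x": 0, "y": -1, "z": 3, "jaw": 26}
    - {"rx": 0, "ry": 0, "rz": 0, "x": 0, "y": 0, "z": 0, "jaw": 12}
    - {"rx": 0, "ry": 0, "rz": 0, "x": 0, "y": 0, "z": 0, "jaw": 12}
    - {"rx": 0, "ry": 0, "rz": 0, "x": 0, "y": 0, "z": 0, "jaw": 12}
    - {"rx": 0, "ry": 0, "rz": 0, "x": 0, "y": 0, "z": 0, "jaw": 12}
  newtons: 60

```text
t: 16.05
position: [450.7, 7.8, 98.8]
tcp_rot: [-3.114, 0.413, 0.0]
force: [-0.2, 2.3, -1.1]
opening: 14.6
```

```bash
python3 e.py
```

```text
t 16.05 pos [450.7   7.8  98.8] F [-0.21  2.31 -1.12] Ftool [-0.81 -2.18  1.12] op 14.6
[[ 0.965 -0.261 -0.   ]
 [-0.261 -0.965  0.   ]
 [-0.    -0.    -1.   ]] [ 0.38  0.19 -0.54 -0.   -0.84  0.93]
a tool shift to bolt, tcp z131 [  -0.  -238.7  -32.2]
b tool shift to bolt, tcp z131 [  -0.2 -119.1  -32.2]
c tool shift to bolt, tcp z131 [ -0.2   0.3 -32.2]
```

step_arm:
  moves:
    - {"rx": 0, "ry": 0, "rz": 0, "x": 0, "y": 0, "z": 0, "jaw": 8}
    - {"rx": 0, "ry": 0, "rz": 0, "x": 0, "y": 0, "z": 0, "jaw": 8}
    - {"rx": 0, "ry": 0, "rz": 0, "x": 0, "y": 0, "z": 0, "jaw": 8}

```text
t: 16.35
position: [450.7, 7.8, 98.8]
tcp_rot: [-3.114, 0.413, 0.0]
force: [-0.8, 4.2, -1.7]
opening: 14.7
```

```bash
python3 z.py 10 298 248 316 248; python3 e.py
```

```text
t 16.45 pos [450.7   7.8  98.9] F [-1.07  4.13 -2.09] Ftool [-2.11 -3.71  2.09] op 14.9
[[ 0.965 -0.261 -0.   ]
 [-0.261 -0.965  0.   ]
 [-0.    -0.    -1.   ]] [ 0.38  0.19 -0.54 -0.   -0.84  0.93]
a tool shift to bolt, tcp z131 [-1.000e-01 -2.388e+02 -3.210e+01]
b tool shift to bolt, tcp z131 [  -0.3 -119.2  -32.1]
c tool shift to bolt, tcp z131 [ -0.3   0.2 -32.1]
```

View pics/10.png

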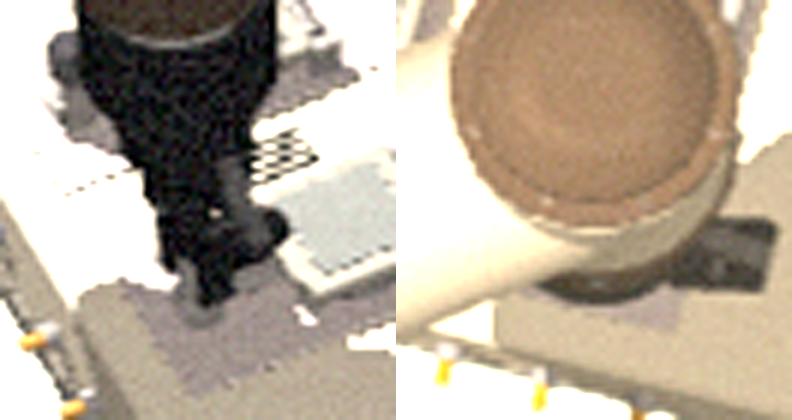

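The opening holds steady at 14.7 mm, so the head is held. I'll start the lift along the arc about the hinge (105 mm behind, 24 mm below the head centre) without tilting, so the head can pivot between the pads, and check after 0.2 rad.

step_arm:
  moves:
    - {"rx": 0, "ry": 0, "rz": 0, "x": 1.5, "y": 0, "z": -5, "jaw": 8}
    - {"rx": 0, "ry": 0, "rz": 0, "x": 1.5, "y": 0, "z": -5.4, "jaw": 8}
    - {"rx": 0, "ry": 0, "rz": 0, "x": 2, "y": 0, "z": -5, "jaw": 8}
    - {"rx": 0, "ry": 0, "rz": 0, "x": 2, "y": 0, "z": -5, "jaw": 8}
    - {"rx": 0, "ry": 0, "rz": 0, "x": 0, "y": 0, "z": 0, "jaw": 8}
  newtons: 40

```text
t: 16.95
position: [453.5, 6.7, 118.5]
tcp_rot: [-3.113, 0.416, 0.013]
force: [-9.3, 11.3, 1.2]
opening: 14.8
```

```bash
python3 z.py 11 298 248 316 248; python3 e.py
```

```text
t 17.05 pos [453.4   6.7 118.1] F [-9.24 12.08  0.66] Ftool [-12.09  -9.23  -0.56] op 15.0
[[ 0.965 -0.263 -0.008]
 [-0.263 -0.965  0.002]
 [-0.008  0.    -1.   ]] [ 0.37  0.18 -0.5  -0.01 -0.9   0.94]
a tool shift to bolt, tcp z131 [  -3.5 -239.1  -12.9]
b tool shift to bolt, tcp z131 [  -3.5 -119.5  -12.9]
c tool shift to bolt, tcp z131 [ -3.2  -0.1 -12.9]
```

View pics/11.png

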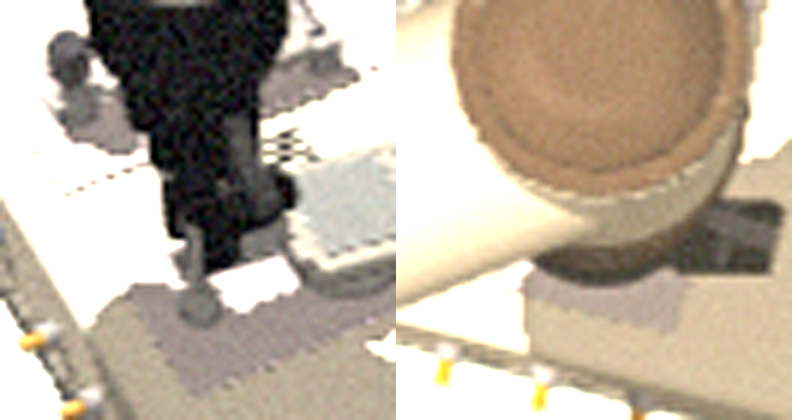

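The cover is lifting: the plate is tilted and there is a bright gap under the tongue at (255,285). The side force is 12 N along tool −x and 9 N along −y, so I'll ease those off before going on.

step_arm:
  moves:
    - {"rx": 0, "ry": 0, "rz": 0, "x": -2, "y": -1, "z": 0, "jaw": 8}
    - {"rx": 0, "ry": 0, "rz": 0, "x": 0, "y": 0, "z": 0, "jaw": 8}
  newtons: 30

```text
t: 17.25
position: [453.0, 7.0, 118.6]
tcp_rot: [3.113, -0.414, -0.009]
force: [-5.2, 4.6, -0.8]
opening: 14.7
```

```bash
python3 e.py
```

```text
t 17.25 pos [453.    7.  118.6] F [-5.22  4.59 -0.8 ] Ftool [-6.23 -3.07  0.83] op 14.7
[[ 0.965 -0.261 -0.006]
 [-0.261 -0.965 -0.001]
 [-0.005  0.002 -1.   ]] [ 0.37  0.17 -0.5  -0.   -0.9   0.93]
a tool shift to bolt, tcp z131 [  -2.7 -238.9  -12.9]
b tool shift to bolt, tcp z131 [  -2.9 -119.3  -12.7]
c tool shift to bolt, tcp z131 [ -2.8   0.2 -12.4]
```

step_arm:
  moves:
    - {"rx": 0, "ry": -0.05, "rz": 0, "x": -2, "y": -0.5, "z": 0, "jaw": 8}
    - {"rx": 0, "ry": -0.05, "rz": 0, "x": -2, "y": 0, "z": 0, "jaw": 8}
    - {"rx": 0, "ry": 0, "rz": 0, "x": 0, "y": 0, "z": 0, "jaw": 8}

```text
t: 17.55
position: [450.4, 8.0, 118.7]
tcp_rot: [-3.098, 0.414, 0.164]
force: [-4.3, 1.7, -0.4]
opening: 14.9
```

```bash
python3 e.py
```

```text
t 17.55 pos [450.4   8.  118.7] F [-4.3   1.68 -0.39] Ftool [-4.52 -0.5   0.87] op 14.9
[[ 0.96  -0.262 -0.103]
 [-0.261 -0.965  0.025]
 [-0.106  0.003 -0.994]] [ 0.33  0.22 -0.42 -0.07 -1.02  1.01]
a tool shift to bolt, tcp z131 [  -1.4 -238.6  -12.9]
b tool shift to bolt, tcp z131 [  -1.4 -119.   -12.6]
c tool shift to bolt, tcp z131 [ -1.2   0.4 -12.3]
```

Tilting the tool with the cover brings the force down. From here I rotate tool and cover together about the hinge. In tool axes, each row is a turn ry = −d with z ≈ −105·d and x ≈ −25·d.

step_arm:
  moves:
    - {"rx": 0, "ry": -0.06, "rz": 0, "x": -1.8, "y": 0, "z": -6.3, "jaw": 8}
    - {"rx": 0, "ry": -0.06, "rz": 0, "x": -1.5, "y": 0, "z": -6.3, "jaw": 8}
    - {"rx": 0, "ry": -0.06, "rz": 0, "x": -1.5, "y": 0, "z": -6.3, "jaw": 8}
    - {"rx": 0, "ry": 0, "rz": 0, "x": 0, "y": 0, "z": 0, "jaw": 8}

```text
t: 17.95
position: [451.1, 7.9, 138.7]
tcp_rot: [-3.05, 0.407, 0.43]
force: [-0.5, -2.5, -1.9]
opening: 14.5
```

```bash
python3 z.py 12 298 248 316 248; python3 e.py
```

```text
t 18.05 pos [450.8   8.1 138.3] F [ 1.75 -3.43 -2.13] Ftool [3.07 2.85 1.34] op 14.9
[[ 0.928 -0.261 -0.265]
 [-0.252 -0.965  0.07 ]
 [-0.274  0.002 -0.962]] [ 0.27  0.3  -0.25 -0.15 -1.26  1.1 ]
a tool shift to bolt, tcp z131 [   1.7 -238.5    6.7]
b tool shift to bolt, tcp z131 [   1.6 -118.9    6.9]
c tool shift to bolt, tcp z131 [1.8 0.5 7.1]
```

View pics/12.png

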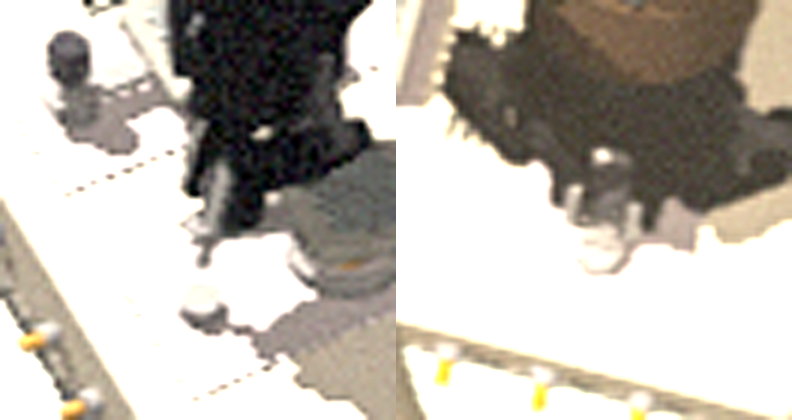

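The top crop shows the head between the pads at about (605,165) and the side crop shows the tongue clear of its post. The forces are small, so I'll carry on.

step_arm:
  moves:
    - {"rx": 0, "ry": -0.06, "rz": 0, "x": -1, "y": 0.3, "z": -6.3, "jaw": 8}
    - {"rx": 0, "ry": -0.06, "rz": 0, "x": -1.3, "y": 0, "z": -6.3, "jaw": 8}
    - {"rx": 0, "ry": -0.06, "rz": 0, "x": -1.3, "y": 0, "z": -6.3, "jaw": 8}
    - {"rx": 0, "ry": -0.06, "rz": 0, "x": -1.3, "y": 0, "z": -6.3, "jaw": 8}
    - {"rx": 0, "ry": 0, "rz": 0, "x": 0, "y": 0, "z": 0, "jaw": 8}

```text
t: 18.55
position: [456.6, 6.6, 162.9]
tcp_rot: [-2.949, 0.394, 0.78]
force: [1.2, -4.1, -4.9]
opening: 14.6
```

```bash
python3 e.py
```

```text
t 18.55 pos [456.6   6.6 162.9] F [ 1.18 -4.11 -4.93] Ftool [4.37 3.65 3.2 ] op 14.6
[[ 0.839 -0.262 -0.477]
 [-0.228 -0.965  0.128]
 [-0.494  0.002 -0.869]] [ 0.2   0.43 -0.03 -0.22 -1.58  1.16]
a tool shift to bolt, tcp z131 [  10.1 -238.5   30.5]
b tool shift to bolt, tcp z131 [  10.1 -118.9   30.7]
c tool shift to bolt, tcp z131 [10.3  0.5 30.8]
```

step_arm:
  moves:
    - {"rx": 0, "ry": -0.06, "rz": 0, "x": -0.7, "y": 0.4, "z": -6.1, "jaw": 8}
    - {"rx": 0, "ry": -0.06, "rz": 0, "x": -1, "y": 0.2, "z": -6.2, "jaw": 8}
    - {"rx": 0, "ry": -0.06, "rz": 0, "x": -1.3, "y": 0, "z": -6.3, "jaw": 8}
    - {"rx": 0, "ry": 0, "rz": 0, "x": 0, "y": 0, "z": 0, "jaw": 8}

```text
t: 18.95
position: [462.6, 5.8, 179.9]
tcp_rot: [-2.844, 0.378, 1.037]
force: [0.5, 0.6, -2.6]
opening: 14.7
```

```bash
python3 z.py 13 298 248 316 240; python3 e.py
```

```text
t 19.05 pos [462.7   5.7 180.2] F [ 3.13  0.33 -5.26] Ftool [ 5.63 -1.13  2.16] op 14.7
[[ 0.741 -0.261 -0.618]
 [-0.2   -0.965  0.168]
 [-0.641 -0.001 -0.768]] [ 0.16  0.53  0.11 -0.27 -1.79  1.18]
a tool shift to bolt, tcp z131 [  22.2 -237.6   45.8]
b tool shift to bolt, tcp z131 [  22.  -118.    45.8]
c tool shift to bolt, tcp z131 [22.   1.4 45.7]
```

View pics/13.png

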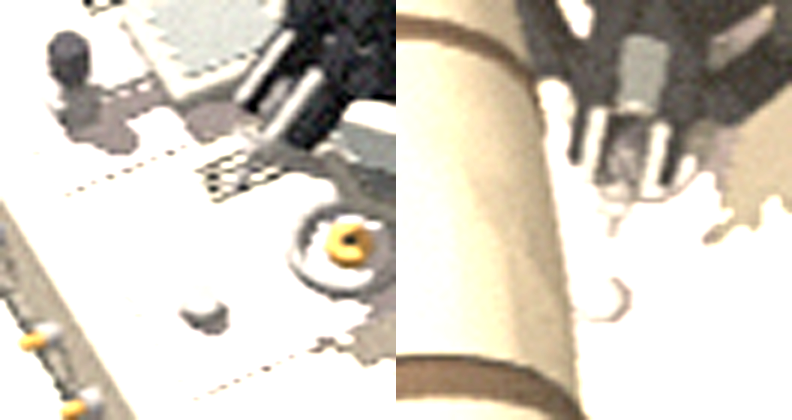

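The septum, the yellow ring at (350,245) in the side crop, is now uncovered with the head still gripped. I'll go a bit further for margin.

step_arm:
  moves:
    - {"rx": 0, "ry": -0.06, "rz": 0, "x": -0.7, "y": 0, "z": -6.1, "jaw": 8}
    - {"rx": 0, "ry": -0.06, "rz": 0, "x": -1, "y": 0, "z": -6.2, "jaw": 8}
    - {"rx": 0, "ry": -0.06, "rz": 0, "x": -1, "y": 0, "z": -6.2, "jaw": 8}
    - {"rx": 0, "ry": -0.06, "rz": 0, "x": -1, "y": 0, "z": -6.2, "jaw": 8}
    - {"rx": 0, "ry": 0, "rz": 0, "x": 0, "y": 0, "z": 0, "jaw": 8}
    - {"rx": 0, "ry": 0, "rz": 0, "x": 0, "y": 0, "z": 0, "jaw": 8}
    - {"rx": 0, "ry": 0, "rz": 0, "x": 0, "y": 0, "z": 0, "jaw": 8}

```text
t: 19.75
position: [477.0, 1.8, 200.6]
tcp_rot: [-2.68, 0.356, 1.351]
force: [3.8, -0.5, -6.8]
opening: 14.7
```

```bash
python3 pic.py 14; python3 e.py; python3 - <<'E'
from h import *
c=dict(np.load("side_14.npz"));t=dict(np.load("top_14.npz"))
cv2.imwrite("pics/14.png",np.hstack([cv2.convertScaleAbs(cv2.resize(c["pixels"][140:300,210:390,::-1],None,fx=2.2,fy=2.2,interpolation=cv2.INTER_CUBIC),alpha=1.4),cv2.convertScaleAbs(cv2.resize(t["pixels"][130:290,180:360,::-1],None,fx=2.2,fy=2.2,interpolation=cv2.INTER_CUBIC),alpha=1.4)]))
# bolt-plane: points near unit y=-120 line of cover c
for n,k in(("side",c),("top",t)):
  K=k["intrinsics"];T=k["cam_to_world"];v,u=np.mgrid[0:480,0:640];Z=k["range_z"]
  P=np.stack([(u-K[0,2])/K[0,0]*Z,(v-K[1,2])/K[1,1]*Z,Z],-1)@T[:3,:3].T+T[:3,3]-[564.0,100.5,0]
  X=P@[.9654,-.2608,0];Y=P@[.2608,.9654,0]
  m=(Z>0)&(abs(Y+120)<34)&(P[...,2]>125)&(P[...,2]<240)&(X<30)&(X>-110)
  px=k["pixels"][m].astype(int)
  g=px.min(1)>55
  print(n,m.sum(),[(int(a),int(b),int(d)) for a,b,d in zip(X[m][g],Y[m][g],P[...,2][m][g])][::max(1,g.sum()//40)])
E
```

```text
t 19.85 pos [477.    1.8 200.7] F [ 3.67 -0.56 -8.58] Ftool [ 9.1  -0.41  2.13] op 14.8
[[ 0.573 -0.261 -0.776]
 [-0.154 -0.965  0.211]
 [-0.805 -0.001 -0.594]] [ 0.11  0.67  0.3  -0.34 -2.07  1.17]
a tool shift to bolt, tcp z131 [  40.1 -237.6   63.4]
b tool shift to bolt, tcp z131 [  39.9 -118.    63.5]
c tool shift to bolt, tcp z131 [39.9  1.4 63.3]
side 450 [(-16, -91, 238), (-27, -101, 239), (-31, -104, 238), (-24, -110, 236), (-28, -114, 238), (-23, -113, 232), (-2, -133, 233), (-30, -128, 239), (-36, -113, 225), (-30, -128, 236), (-37, -115, 224), (-43, -117, 226), (-32, -120, 222), (-40, -120, 223), (-41, -112, 212), (-11, -109, 192), (-14, -105, 186), (-1, -106, 180), (-35, -120, 210), (9, -99, 163), (-14, -115, 190), (-50, -114, 205), (-12, -117, 186), (-13, -123, 189), (-13, -127, 190), (-17, -125, 183), (-18, -138, 190), (-9, -141, 184), (-16, -149, 189), (-7, -131, 162), (-3, -103, 125), (-18, -99, 126), (2, -118, 127), (-21, -115, 126), (14, -146, 134), (-42, -114, 125), (-44, -117, 125), (-39, -130, 126), (-81, -111, 127), (-93, -112, 126), (-92, -115, 125)]
top 263 [(
[... 238 characters left out ...]
(-23, -110, 237), (-20, -118, 233), (-19, -124, 235), (-23, -116, 233), (-21, -123, 233), (-25, -115, 229), (-24, -121, 232), (-23, -127, 237), (-5, -149, 174), (-27, -120, 237), (-25, -126, 231), (-25, -132, 239), (-10, -146, 185), (-28, -116, 225), (-28, -122, 230), (-27, -131, 237), (-14, -142, 188), (-12, -148, 186), (-29, -118, 222), (-29, -129, 236), (-17, -138, 185), (-15, -145, 186), (-32, -114, 217), (-32, -121, 227), (-31, -129, 234), (-34, -117, 219), (-32, -123, 218), (-32, -132, 232), (-35, -119, 218), (-39, -116, 222), (-37, -122, 222), (-42, -119, 228), (-39, -125, 220), (-43, -121, 224), (-43, -117, 208), (-45, -118, 209), (-47, -118, 207), (-27, -140, 125), (-52, -122, 200)]
```

View pics/14.png

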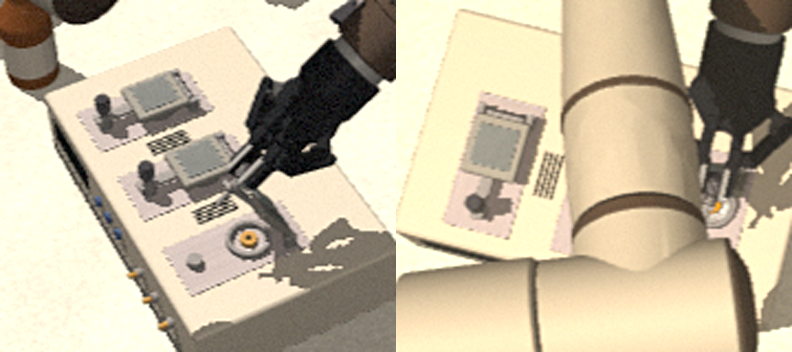

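The side view shows covers a and b shut and cover c held up by the gripped bolt, with its septum exposed. The plate runs from unit (x 20, z 137) to (−16, 189), which is about 0.96 rad and between the 0.75 limit and the 1.25 stop. I'll hold a few rows to confirm rest, then hand in.

step_arm:
  moves:
    - {"rx": 0, "ry": 0, "rz": 0, "x": 0.5, "y": 0, "z": 0, "jaw": 8}
    - {"rx": 0, "ry": 0, "rz": 0, "x": 0, "y": 0, "z": 0, "jaw": 8}
    - {"rx": 0, "ry": 0, "rz": 0, "x": 0, "y": 0, "z": 0, "jaw": 8}
    - {"rx": 0, "ry": 0, "rz": 0, "x": 0, "y": 0, "z": 0, "jaw": 8}
    - {"rx": 0, "ry": 0, "rz": 0, "x": 0, "y": 0, "z": 0, "jaw": 8}

```text
t: 20.35
position: [476.9, 1.7, 200.6]
tcp_rot: [-2.676, 0.354, 1.358]
force: [3.7, 2.9, -7.3]
opening: 14.7
```

```bash
python3 e.py; python3 - <<'E'
from workcell import ctrl,cams
import cv2,numpy as np
from h import *
t=dict(np.load("top0.npz"));p=onz(t,280,163,130)-[564,100.5,0];print("tin unit xy",p@[.9654,-.2608,0],p@[.2608,.9654,0])
print(abs(ctrl.observe()["qd"]).max())
cv2.imwrite("pics/fin.png",cams.camera("side")["pixels"][:,:,::-1])
E
```

```text
t 20.35 pos [476.9   1.7 200.6] F [ 3.68  2.9  -7.28] Ftool [ 7.53 -3.76  2.04] op 14.7
[[ 0.57  -0.261 -0.779]
 [-0.153 -0.965  0.211]
 [-0.807 -0.001 -0.59 ]] [ 0.11  0.67  0.3  -0.35 -2.08  1.17]
a tool shift to bolt, tcp z131 [  40.5 -237.7   63. ]
b tool shift to bolt, tcp z131 [  40.2 -118.1   63.1]
c tool shift to bolt, tcp z131 [40.2  1.3 63. ]
tin unit xy 94.3105796991301 15.856458821749461
0.001739375402391016
```

View pics/fin.png

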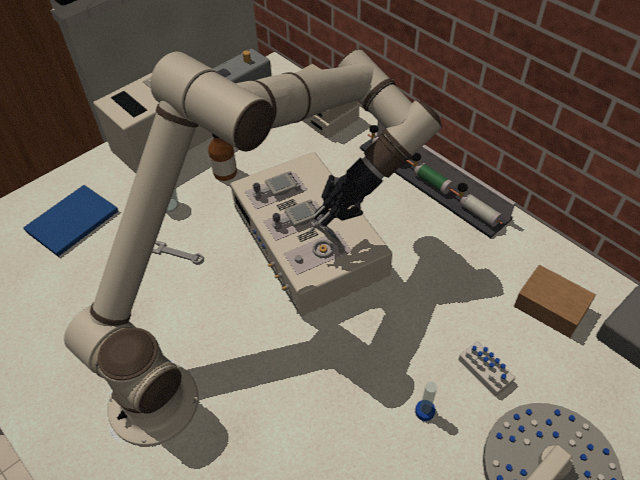

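The arm is at rest. The bottle, beaker, wrench, rack and tube are where they started. The tin is hidden behind the gripper but is about 135 mm to its side.

```bash
python3 -c "
from workcell import ctrl
print(ctrl.job_done())"
```

```text
the job is handed in; nothing more can be done
None
```

I tapped the bolts left to right, found that the right one (c) is loose, and handed in with its cover held open at about 0.96 rad. That is past the 0.75 rad mark and short of the 1.25 rad stop.

- **Taps:** Bolts a and b stopped hard, each reaching about 8 N within 1 mm. Bolt c gave about 4 mm at roughly 1 N, then met a firm stop.
- **Lift:** I gripped bolt c's head and swung the cover up about its hinge, turning the tool with it.
- **Last checks:** The cover angle comes from depth points on the plate, and the septum is exposed in the pictures. Covers a and b look shut. The arm was at rest and the grip opening was steady at 14.7 mm. The hand-in happened at about 20 s of the 54 s allowed.

**What disagreed or was not seen:**
- **Fingertip height:** The fingertips sat about 35–40 mm higher than the reported TCP, so my first push at bolt a passed over the head without touching it. I corrected this from the images before tapping.
- **Grip opening:** The gripper read 14.7 mm on an 18 mm head, and I did not find out why.
- **Rocking:** Bolt c gave about 4 mm instead of the stated 6 mm.
- **Septa tin:** It was hidden in the last pictures. It stood about 135 mm to the side of the gripper, and no wrist force suggested contact. The other loose things looked undisturbed.

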